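# Ratchet the mould lift down, load it and ratchet it up

## Robot

A 6-joint arm with a two-finger parallel gripper is mounted at the origin on the work surface. World frame = base frame: x ahead of the robot, y to its left, z up, the work surface at z = 0. Lengths are in m, angles in rad, forces in N, time in s.
With the tool pointing down it reaches from about 0.225 to 0.875 m from the base axis. Payload 3.4 kg.
Tool frame: the origin (TCP) lies midway between the tips of the shut fingers; the grasp point (between the pads) lies 19 mm behind it; x points along the fingers, z is the direction in which the jaws open and shut, and the axes are right-handed (so a half turn about x gives the same grasp; the last joint's range is limited). The gripper opens to 85 mm and grips with 20 to 120 N. Pads are 22 mm wide; open, the fingers measure 114 mm over their backs; the gripper's body (76 mm by 85 mm) begins 54 mm behind the grasp point. The pads swing forward as they close: fully open they stand 13 mm farther back than shut.
Start: joints at [-1.224, 0.276, 1.505, -0, 1.361, -0.121], TCP at [0.259, -0.513, 0.231] pointing down, gripper open.
Joint ranges: [-2.89, 2.89], [-0.75, 2.08], [0.22, 2.7], [-1.18, 4.32], [0.11, 2.71], [-2.7, 2.7]. Speed limits (rad/s): [2.57, 2.57, 3.14, 3.14, 3.14, 3.14].

## Interface

Orientations are given as a unit quaternion [w, x, y, z].
In Python, from rig import manip, eyes gives the robot as it stands. The module is installed in compiled form; this text tells all that it offers.
- The arm moves only by the shell command python3 -m crank 'ROWS' [FORCE]. ROWS is JSON, a list of rows, each a list of 7 numbers: the shift along the tool's x, y, z in cm, then the turn, a rotation vector about the tool's x, y, z in degrees, then the finger opening in cm, from 0 to 8.54. A call has 1 to 5 rows; each row is the pose to reach, as a shift and turn from the pose commanded when the call began, along the tool's axes at that moment; what a row does not reach only later rows make up. A row lasts 1/8 s, in which the tool goes at most 62.5 mm and 10.7 degrees, less where a joint would pass 70% of its speed; a pose out of reach is approached as far as the arm can. A call with a gripper value outside its range is refused whole. The fingers move at their own pace and stop on an object; FORCE is the grip in N (left out, the last holds). Time passes only in rows, so rows that repeat a pose let the fingers close. It gives the time, the measured TCP pose, the force and the opening at its end, in the units of the state.
- manip.get_state(): the state, without advancing time (a new reading comes with each control period).
- eyes.get_image(name): name is "scene" or "top"; returns a dict with "color" (384x512x3 uint8, blue, green, red), "z_map" (384x512 float32, m along the optical axis (not along the pixel's ray), 0 where there is no reading), "vertical_fov" (degrees; the focal length in pixels is half the picture's height over the tangent of half this angle, whatever the lens; pixels are square), "cx", "cy" (the principal point, pixels), "dist" ([k1, k2, p1, p2, k3] as OpenCV has them; the pictures are not rectified), "eye" and "attitude" of the camera in the world. Camera axes: x right, y up, looking along -z (the intrinsics and any distortion apply to the point x, -y, -z); pixel columns grow to the right and rows downward; lengths in m; the calibration is good to about 2 mm. A picture is of the moment at which its call begins.
- manip.sign_off(): hands the job in, once; it reports no verdict.
The state is a dict: "clock": time; "qpos": joint angles; "qd": joint speeds; "effort": joint torques, N m; "position": TCP position; "ee_rot": TCP orientation; "contact_force": force on the tool from outside, world axes, zero at the start; "moment": the same for the moment, N m; "width": finger opening in m.
Only numpy, scipy, OpenCV 4.12 (cv2) and the standard library are available. Lean on these libraries where they do the work, as an engineer would, in place of code of your own. Each camera call takes 0.05 s, during which the arm holds its last target.

## Task

Load the mould lift for the kiln: throw its ratchet pawl lever over to the lowering side, crank the handwheel anticlockwise until the empty tray is all the way down, and only then stand every one of the small iron moulds upright on the tray. Throw the pawl back to the raising side and crank the handwheel clockwise, over as many grasps as it takes, until the brass tab on the tray is level with the brass marker on the post, leaving the moulds standing on the tray. Do not shift the marker, and leave the other things on the bench where they are.

Things in the scene. Friction and masses are not known exactly. Their poses are not given: they have to be found in the camera images.
- lift: mould lift bolted to the bench: grey base 180 x 415 x 20 mm with a steel tray, rack column (30 x 40 mm, at x 92, y -30 mm, top 125 mm up), slim marker post and a horizontal black handwheel over a toothed crown. Origin on the bench under the tray's centre, z up; own +x points away from the robot (turned up to 0.2 rad), own -y from tray to handwheel; wheel axis at x 0, y -205 mm
- tray_floor (a point): centre of the tray's inner floor (inside 136 mm along the lift's x, 200 mm along its y; rim 12 mm high, 4 mm thick); axes parallel to the lift's. The floor is 45 mm above the bench at wheel value 0 and rises 10 mm per radian of the wheel
- tray_tab (a point): top of the small brass tab (20 mm wide, 3 mm thick) on the tray's far rim, flush with the rim's top; it rises with the tray
- marker_top (a point): centre of the top face of the brass collar (18 mm across, 6 mm high) on the marker post (8 mm thick, top 125 mm above the bench, at lift x 88, y 50 mm) next to the tab: the height wanted for the tab. 87 to 102 mm above the bench, differently each time; held by friction
- wheel (a joint): handwheel angle (rad): 0 = tray fully down, at a stop; 2.2 to 3.2 at the start; grows CLOCKWISE seen from above, raising the tray 10 mm/rad (upper stop 6.2). Stays where left; takes 0.2 to 0.4 N m. Pawl on the raising side: clicks round clockwise, locks anticlockwise within one tooth (0.26 rad). Pawl on the lowering side: the reverse. Do not force it when locked
- wheel_hub (a point): centre of the handwheel at the rim's mid-height, 135 mm above the bench. Rim: round black ring 14 mm thick on a circle of radius 55 mm, open inside but for three straight spokes 8 mm thick, 120 degrees apart, and a hub 28 mm across (top 11 mm above the rim's middle). Tops of the crown's teeth 47 mm below the rim's middle, at radius 67 to 85 mm
- wheel_spoke (a point): outer end of one of the three spokes at the rim's middle (55 mm from the axis); it turns with the wheel
- pawl (a joint): lean of the ratchet pawl lever (rad). Positive, as at the start: to the lift's -y = raising. Negative: to the lift's +y (tray side) = lowering (it leans the way the teeth under it are to travel). Weighted, over-centre: pushed sideways past upright (under 2 N at the knob) it falls over and stays, resting at 0.2 (leg on a tooth) to 0.45 (in a gap) either way; nods as teeth click by
- pawl_pivot (a point): pivot of the pawl lever, 120 mm above the bench, 76 mm from the wheel's axis on the lift's +x side, on a post 14 x 30 mm that stands 27 mm farther out, top 127 mm up. The pivot's axis lies along the lift's x, so the lever swings along the lift's y
- pawl_knob (a point): centre of the dark ball knob (24 mm) at the top of the pawl lever, 60 mm above the pivot when upright and 14 mm farther out from the wheel than the pivot; moves with the lever, up to 26 mm to either side of upright
- mould1: a small dark iron optic mould: a squat round cup 44 mm across and 45 mm high, open at the top, with ribs inside, about 200 g (140 to 280 g), standing on the bench. Origin at the centre of its underside; z up. Two to four of the four are present in a run
- mould2: a small dark iron optic mould: a squat round cup 44 mm across and 45 mm high, open at the top, with ribs inside, about 200 g (140 to 280 g), standing on the bench. Origin at the centre of its underside; z up. Two to four of the four are present in a run
- mould3: a small dark iron optic mould: a squat round cup 44 mm across and 45 mm high, open at the top, with ribs inside, about 200 g (140 to 280 g), standing on the bench. Origin at the centre of its underside; z up. Two to four of the four are present in a run
- mould4: a small dark iron optic mould: a squat round cup 44 mm across and 45 mm high, open at the top, with ribs inside, about 200 g (140 to 280 g), standing on the bench. Origin at the centre of its underside; z up. Two to four of the four are present in a run
- paperweight: a solid amber glass dome, 50 mm across, 38 mm high; origin at the centre of its underside. A bystander among the moulds: leave it where it is
- frit_jar_a: a closed green glass jar with a steel cap, 60 mm across, 85 mm high; origin at the centre of its underside. A bystander
- frit_jar_b: a closed amber glass jar with a steel cap, 56 mm across, 75 mm high; origin at the centre of its underside. A bystander
- wood_block: a turned wooden cup 80 mm across and 50 mm high with a handle 115 mm long along its own +x; origin at the centre of the cup's underside. A bystander
Things that resemble listed ones, but are neither listed nor needed, are in the scene too. What is shaped like the mould4 but blue or turquoise is not meant. Leave any blue look-alike of the mould2 alone.

How it is judged:
On the way, in this order (a step that is already met when the one before it is completed fails the run):
1. the tray is all the way down (wheel below 0.3 rad), still empty, with the pawl lever on the lowering side (z of each of mould1, mould2, mould3, mould4 in the frame of tray_floor below -0.02 m and value of joint wheel below 0.3 rad and value of joint pawl below -0.1 rad), for 0.2 s.
2. all moulds stand on the tray and the pawl lever is on the raising side, with the tray still down (wheel not yet raised beyond 1.2 rad) (x of mould1 in the frame of tray_floor between -0.055 and 0.055 m and y of mould1 in the frame of tray_floor between -0.088 and 0.088 m and z of mould1 in the frame of tray_floor between -0.006 and 0.006 m and angle between each of mould1, mould2, mould3, mould4's own z axis and vertical below 0.12 rad and contact force between each of mould1, mould2, mould3, mould4 and the fingers below 0.2 N and linear speed of each of mould1, mould2, mould3, mould4 below 0.03 m/s and x of mould2 in the frame of tray_floor between -0.055 and 0.055 m and y of mould2 in the frame of tray_floor between -0.088 and 0.088 m and z of mould2 in the frame of tray_floor between -0.006 and 0.006 m and x of mould3 in the frame of tray_floor between -0.055 and 0.055 m and y of mould3 in the frame of tray_floor between -0.088 and 0.088 m and z of mould3 in the frame of tray_floor between -0.006 and 0.006 m and x of mould4 in the frame of tray_floor between -0.055 and 0.055 m and y of mould4 in the frame of tray_floor between -0.088 and 0.088 m and z of mould4 in the frame of tray_floor between -0.006 and 0.006 m and value of joint pawl above 0.1 rad and value of joint wheel below 1.2 rad), for 0.2 s.
3. the tray's tab is level with the marker (within 3 mm) (z of tray_tab in the frame of marker_top between -0.003 and 0.003 m), for 0.2 s.
At the end, for the whole second after the job is handed in: every mould present stands upright and released on the tray's floor (its foot within 6 mm of the floor's height, inside the rim), the tray's tab is within 3 mm of the marker's height, the wheel is at rest, and the pawl lever is on the raising side (above 0.1 rad) (all of step 3 and x of mould1 in the frame of tray_floor between -0.055 and 0.055 m and y of mould1 in the frame of tray_floor between -0.088 and 0.088 m and z of mould1 in the frame of tray_floor between -0.006 and 0.006 m and angle between each of mould1, mould2, mould3, mould4's own z axis and vertical below 0.12 rad and contact force between each of mould1, mould2, mould3, mould4 and the fingers below 0.2 N and linear speed of each of mould1, mould2, mould3, mould4 below 0.03 m/s and x of mould2 in the frame of tray_floor between -0.055 and 0.055 m and y of mould2 in the frame of tray_floor between -0.088 and 0.088 m and z of mould2 in the frame of tray_floor between -0.006 and 0.006 m and x of mould3 in the frame of tray_floor between -0.055 and 0.055 m and y of mould3 in the frame of tray_floor between -0.088 and 0.088 m and z of mould3 in the frame of tray_floor between -0.006 and 0.006 m and x of mould4 in the frame of tray_floor between -0.055 and 0.055 m and y of mould4 in the frame of tray_floor between -0.088 and 0.088 m and z of mould4 in the frame of tray_floor between -0.006 and 0.006 m and value of joint pawl above 0.1 rad and velocity of joint wheel between -0.1 and 0.1 rad/s); the robot touches nothing.
It fails at once if the marker is shifted by more than 4 mm (distance of marker_top from where it was at the start of the episode above 0.004 m).
It fails at once if one of the other things on the bench (paperweight, jars, wooden cup) is moved more than 5 cm from its place (distance of any of paperweight, frit_jar_a, frit_jar_b, wood_block from where it was at the start of the episode above 0.05 m).
Of mould1, mould2, mould3, mould4 only 2 to 4 are there at a start; the rules pass over those that are not, and their reading is None.
At some moment in a run one of mould1, mould2, mould3, mould4 may be knocked a few centimetres aside while the robot is not near it.
It also fails if it takes over 210 s, if anything falls off the work surface, if the arm or the gripper's body presses on something with over 40 N, if the wrist force passes 120 N, or if a joint passes its speed limit or range.

## Working session

There is one attempt and no reset: what is moved stays moved. The work goes in short steps, Python scripts to look and compute and a shell command to move; the robot and the scene stay as the last step left them, time stands still between calls to the robot, and variables do not carry over. Pictures are saved under pics/ and viewed, and the job is handed in when it is done.

```bash
mkdir -p pics; cat > h.py <<'E'
import numpy as np, cv2
from scipy.spatial.transform import Rotation as R
from rig import manip, eyes
def grab(n):
    d=eyes.get_image(n); return d
def K(d):
    h=d["color"].shape[0]; f=h/2/np.tan(np.radians(d["vertical_fov"])/2)
    return np.array([[f,0,d["cx"]],[0,f,d["cy"]],[0,0,1.]])
def rot(q): return R.from_quat([q[1],q[2],q[3],q[0]])
def cam(d):
    a=np.array(d["attitude"])
    return a if a.shape==(3,3) else rot(a).as_matrix()
def pts(d,px,z=None):
    px=np.array(px,float).reshape(-1,1,2)
    u=cv2.undistortPoints(px,K(d),np.array(d["dist"],float)).reshape(-1,2)
    if z is None:
        z=np.array([d["z_map"][int(round(p[0,1])),int(round(p[0,0]))] for p in px])
    c=np.stack([u[:,0]*z,-u[:,1]*z,-z*np.ones(len(u))],1)
    return c@cam(d).T+np.array(d["eye"])
def onplane(d,px,h):
    px=np.array(px,float).reshape(-1,1,2)
    u=cv2.undistortPoints(px,K(d),np.array(d["dist"],float)).reshape(-1,2)
    r=np.stack([u[:,0],-u[:,1],-np.ones(len(u))],1)@cam(d).T
    e=np.array(d["eye"]); return e+r*((h-e[2])/r[:,2])[:,None]
def cloud(d):
    h,w=d["z_map"].shape; g=np.stack(np.meshgrid(np.arange(w),np.arange(h)),-1).reshape(-1,2)
    return pts(d,g,d["z_map"].reshape(-1).astype(float)).reshape(h,w,3)
def proj(d,P):
    P=(np.array(P,float).reshape(-1,3)-np.array(d["eye"]))@cam(d)
    P=P*[1,-1,-1]
    return cv2.projectPoints(P,np.zeros(3),np.zeros(3),K(d),np.array(d["dist"],float))[0].reshape(-1,2)
def save(d,n,box=None,s=1):
    im=d["color"]
    if box: im=im[box[1]:box[3],box[0]:box[2]]
    cv2.imwrite("pics/"+n,cv2.resize(im,None,fx=s,fy=s,interpolation=cv2.INTER_CUBIC))
E
python3 - <<'E'
from h import *
import pickle
for n in("scene","top"):
    d=grab(n); save(d,n+"0.png",s=1.5); pickle.dump(d,open(n+"0.pkl","wb"))
    print(n,d["eye"],d["attitude"],d["vertical_fov"],d["dist"])
print(manip.get_state())
E
```

```text
scene [ 1.22704398 -0.11209754  1.06519411] [0.77045281 0.2574866  0.191838   0.55072798] 45.66442520481402 [-0.02009884  0.          0.          0.          0.        ]
top [0.32341643 0.10803933 1.38448847] [-0.69972329 -0.06841048  0.06586376  0.70807436] 43.54442896302685 [-0.18480784  0.          0.          0.          0.        ]
{'clock': 0.1, 'qpos': array([-1.22400550e+00,  2.76518329e-01,  1.50600245e+00, -2.67030732e-05,
        1.36072348e+00, -1.20997911e-01]), 'qd': array([-0.00032835, -0.00332419, -0.00264578,  0.00202355, -0.00038285,
        0.00137657]), 'effort': array([ 5.32447521e-04, -4.17703593e+01, -2.46405119e+01, -2.51923502e-04,
        5.78629100e-03, -3.85637421e-06]), 'position': array([ 0.25909905, -0.5127787 ,  0.23053551]), 'ee_rot': array([ 0.60180768,  0.37085652,  0.60273276, -0.37014345]), 'contact_force': array([-0.26095513, -0.3094964 , -0.41348878]), 'moment': array([-0.04845946, -0.0161284 , -0.02397623]), 'width': 0.08509532928611185}
```

View pics/scene0.png

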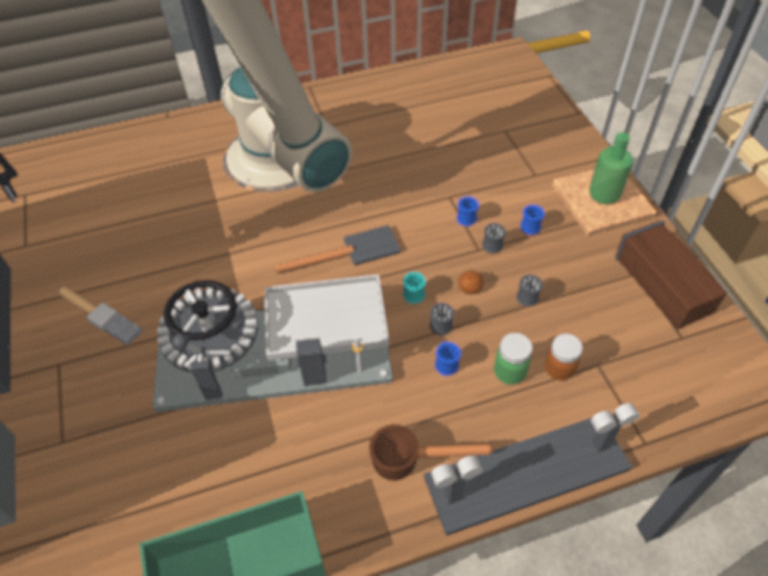

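View pics/top0.png

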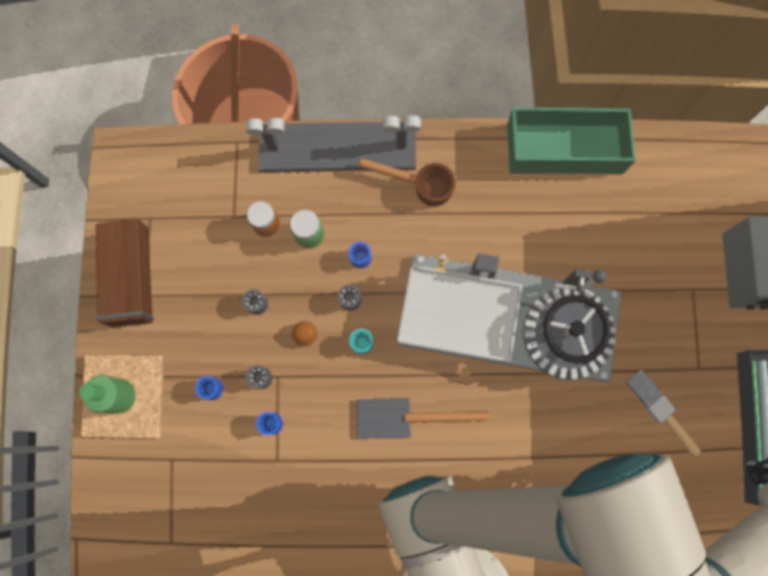

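Both views show three dark moulds: in the 1.5x top picture they are at about (349,297), (255,301) and (259,377). The blue and teal look-alikes stand apart from them. The lift is at about (510,320), with its wheel hub at (577,328) and the pawl knob near (600,276). Next I'll measure these.

```bash
python3 - <<'E'
from h import *
import pickle
t=pickle.load(open("top0.pkl","rb")); s=pickle.load(open("scene0.pkl","rb"))
save(t,"t_lift.png",(255,160,425,265),4.5)
save(s,"s_lift.png",(95,170,270,280),4.5)
C=cloud(t)
for p in [(349,297),(255,301),(259,377),(304,332),(577,328)]:
    print(p,np.round(onplane(t,[(p[0]/1.5,p[1]/1.5)],.045 if p[0]<500 else .146),4), np.round(C[int(p[1]/1.5),int(p[0]/1.5)],4))
# base plate: points z~0.02
m=(np.abs(C[...,2]-.02)<.006); print(m.sum())
E
```

```text
(349, 297) [[0.5645 0.1922 0.045 ]] [0.5709 0.1964 0.0097]
(255, 301) [[0.5589 0.3713 0.045 ]] [0.5674 0.3787 0.0077]
(259, 377) [[0.4148 0.3609 0.045 ]] [0.4177 0.3685 0.0155]
(304, 332) [[0.4988 0.277  0.045 ]] [0.501  0.2801 0.0351]
(577, 328) [[ 0.4861 -0.2125  0.146 ]] [ 0.4883 -0.2115  0.1433]
7821
```

View pics/t_lift.png

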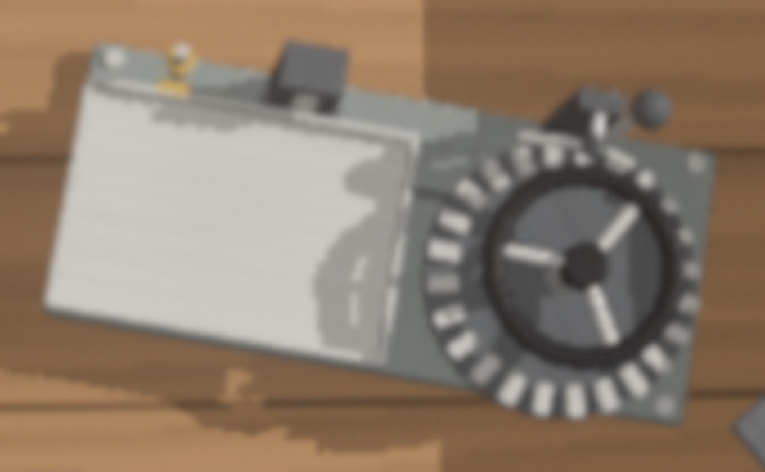

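View pics/s_lift.png

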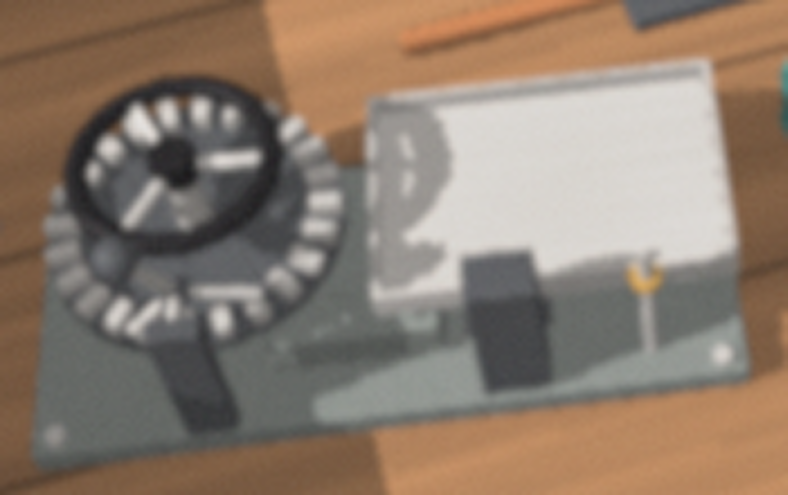

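```bash
cat > fit.py <<'E'
from h import *
import pickle
t=pickle.load(open("top0.pkl","rb")); s=pickle.load(open("scene0.pkl","rb"))
T=lambda x,y:(255+x/4.5-.4,160+y/4.5-.4)
S=lambda x,y:(95+x/4.5-.4,170+y/4.5-.4)
def w(p): return p
if __name__=="__main__":
    hubT=onplane(t,[T(585,265)],.146)[0]; hubS=onplane(s,[S(172,160)],.146)[0]
    print("hub",hubT,hubS)
    print("post",onplane(t,[T(182,48)],.125), onplane(s,[S(650,258)],.125))
    c=onplane(t,[T(95,45),T(715,152),T(680,422)],.02); print("base corners top",c, np.linalg.norm(c[1]-c[0]),np.linalg.norm(c[2]-c[1]))
    cs=onplane(s,[S(40,465),S(748,378)],.02); print("base scene",cs,np.linalg.norm(cs[1]-cs[0]))
    for a in (c[0]-c[1],c[1]-c[2],cs[1]-cs[0]): print("dir",np.arctan2(a[1],a[0]))
    print("rim ctr from rim extents top", onplane(t,[T((483+688)/2,(163+368)/2)],.135), "scene",onplane(s,[S((65+282)/2,(75+255)/2)],.135))
    C=cloud(t); tr=pts(t,[T(200,200),T(150,150),T(250,250),T(120,250)]);print("tray floor",tr[:,2])
    print("knob",pts(t,[T(652,108)]),onplane(t,[T(652,108)],.17),onplane(s,[S(110,258)],.17))
    print("spokes",[onplane(t,[T(*p)],.135)[0]for p in((508,250),(632,212),(613,340))])
E
python3 fit.py
```

```text
hub [ 0.48657088 -0.21237601  0.146     ] [ 0.49346855 -0.21410896  0.146     ]
post [[0.62394917 0.019142   0.125     ]] [[0.62848826 0.02071163 0.125     ]]
base corners top [[ 0.65166244  0.06814315  0.02      ]
 [ 0.57598066 -0.33658492  0.02      ]
 [ 0.40084054 -0.30212131  0.02      ]] 0.41174329942953136 0.1784987399831067
base scene [[ 0.58212396 -0.33319539  0.02      ]
 [ 0.65952374  0.06518708  0.02      ]] 0.4058316443898342
dir 1.385937085991067
dir -0.19429495219349383
dir 1.3789018474539279
rim ctr from rim extents top [[ 0.48771783 -0.21550719  0.135     ]] scene [[ 0.48842434 -0.21507252  0.135     ]]
tray floor [0.07009749 0.07027053 0.0668689  0.06955821]
knob [[ 0.57057995 -0.24562701  0.19011636]] [[ 0.57474283 -0.25158368  0.17      ]] [[ 0.56507239 -0.25214197  0.17      ]]
spokes [array([ 0.49770213, -0.16943826,  0.135     ]), array([ 0.51917263, -0.24557498,  0.135     ]), array([ 0.44337206, -0.22969169,  0.135     ])]
```

```bash
cat >> h.py <<'E'
YAW=-0.189; HUB=np.array([.488,-.214,.135])
ca,sa=np.cos(YAW),np.sin(YAW)
Rl=np.array([[ca,-sa,0],[sa,ca,0],[0,0,1]])
ORG=HUB+Rl@np.array([0,.205,0]); ORG[2]=0
def L(x,y,z): return ORG+Rl@np.array([x,y,z])   # lift frame -> world
def toL(p): return Rl.T@(np.array(p)-ORG)
def jaw():
    s=manip.get_state(); z=rot(s["ee_rot"]).as_matrix()[:,2]; return np.arctan2(z[1],z[0])
def go(p,psi=None):
    s=manip.get_state(); M=rot(s["ee_rot"]).as_matrix()
    sh=M.T@(np.array(p)-s["position"])*100
    if psi is None: rv=np.zeros(3)
    else:
        z=np.array([np.cos(psi),np.sin(psi),0]); x=np.array([0,0,-1.]); y=np.cross(z,x)
        rv=np.degrees(R.from_matrix(M.T@np.stack([x,y,z],1)).as_rotvec())
    print("shift",np.round(sh,2),"turn",np.round(rv,1),"|",round(np.linalg.norm(sh),1)); return sh
def st():
    s=manip.get_state(); print("t",s["clock"],"p",np.round(s["position"],4),"lift",np.round(toL(s["position"]),4),"jaw",round(jaw(),3),"q6",round(s["qpos"][5],2),"F",np.round(s["contact_force"],1),"w",round(s["width"],4))
E
python3 - <<'E'
from h import *
st(); print(rot(manip.get_state()["ee_rot"]).as_matrix().round(2), ORG)
print(toL([.5708,-.2516,.17]))
go(L(.09,-.205-.07,.23),YAW+np.pi/2)
go(L(.09,-.205-.07,.23),YAW-np.pi/2)
E
```

```text
t 0.1 p [ 0.2591 -0.5128  0.2305] lift [-0.1687 -0.5415  0.2305] jaw -1.103 q6 -0.12 F [-0.3 -0.3 -0.4] w 0.0851
[[-0.    0.89  0.45]
 [ 0.    0.45 -0.89]
 [-1.    0.   -0.  ]] [ 0.52651474 -0.01265052  0.        ]
[ 0.08838972 -0.22637424  0.17      ]
shift [ 0.07 36.76 -5.31] turn [-1.424e+02 -0.000e+00 -1.000e-01] | 37.1
shift [ 0.07 36.76 -5.31] turn [37.6 -0.1  0. ] | 37.1
```

```bash
python3 -m crank '[[0,36.8,-5.3,37.6,0,0,0],[0,36.8,-5.3,37.6,0,0,0],[0,36.8,-5.3,37.6,0,0,0],[0,36.8,-5.3,37.6,0,0,0],[0,36.8,-5.3,37.6,0,0,0]]' 40
python3 - <<'E'
from h import *
st(); go(L(.088,-.205-.068,.23),YAW-np.pi/2);go(L(.088,-.205-.068,.168),YAW-np.pi/2)
E
```

```text
clock: 0.72
position: [0.5054, -0.3407, 0.2309]
ee_rot: [-0.45, -0.545, -0.451, 0.545]
contact_force: [0.3, -0.8, 0.6]
width: -0.0003
t 0.725 p [ 0.5054 -0.3407  0.2309] lift [ 0.0409 -0.3262  0.2309] jaw -1.76 q6 1.05 F [ 0.3 -0.8  0.6] w -0.0003
shift [ 0.09  4.71 -5.32] turn [-0.  0.  0.] | 7.1
shift [ 6.29  4.71 -5.32] turn [-0.  0.  0.] | 9.5
```

```bash
python3 -m crank '[[0,4.7,-5.3,0,0,0,0],[0,4.7,-5.3,0,0,0,0],[3,4.7,-5.3,0,0,0,0],[6,4.7,-5.3,0,0,0,0],[6,4.7,-5.3,0,0,0,0]]'
python3 - <<'E'
from h import *
st(); d=grab("top"); save(d,"t1.png",(310,160,440,265),5)
d=grab("scene"); save(d,"s1.png",(85,130,270,280),4)
E
```

```text
clock: 1.35
position: [0.5578, -0.2983, 0.1685]
ee_rot: [-0.448, -0.544, -0.453, 0.546]
contact_force: [-0.2, 0.4, 0.3]
width: -0.0004
t 1.35 p [ 0.5578 -0.2983  0.1685] lift [ 0.0844 -0.2747  0.1685] jaw -1.76 q6 1.16 F [-0.2  0.4  0.3] w -0.0004
```

View pics/s1.png

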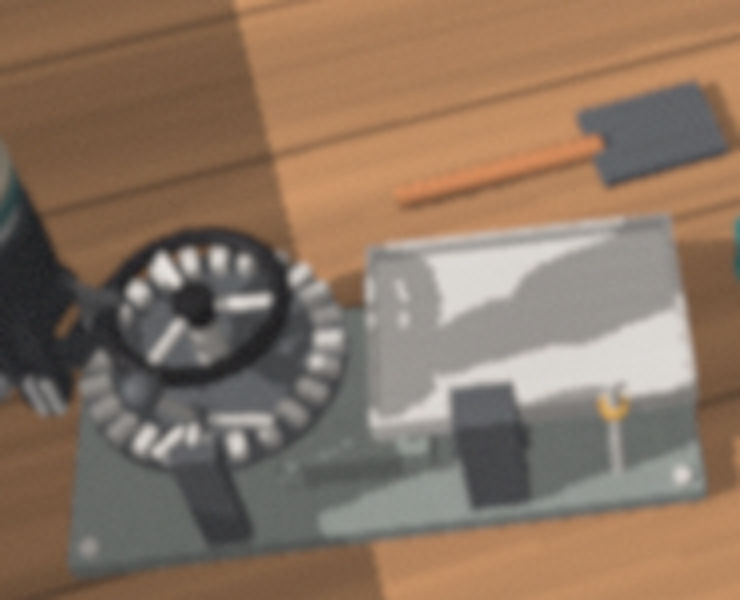

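View pics/t1.png

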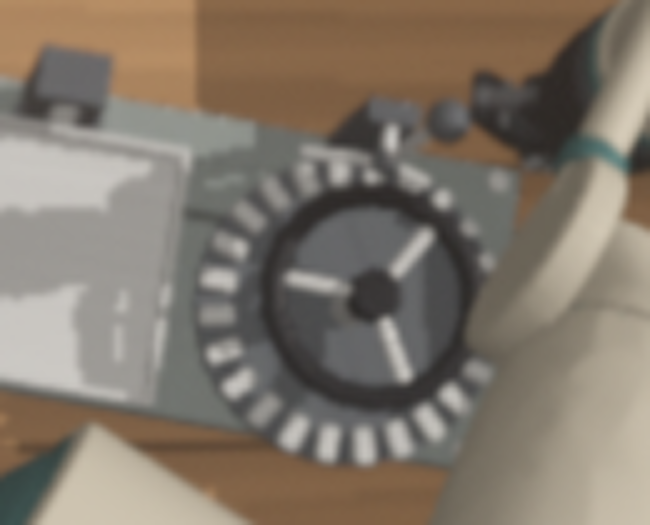

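The closed fingertips stand just on the -y side of the knob: tip at (490,95), knob at (447,120) in the top crop. Pushing toward +y.

```bash
python3 -m crank '[[0,0.3,-1.5,0,0,0,0],[0,0.3,-3,0,0,0,0],[0,0.3,-4.5,0,0,0,0],[0,0.3,-6,0,0,0,0],[0,0.3,-7,0,0,0,0]]'
python3 -m crank '[[-2,0,3,0,0,0,0],[-6,0,6,0,0,0,0],[-6,0,6,0,0,0,0]]'
python3 - <<'E'
from h import *
st(); d=grab("top"); save(d,"t2.png",(310,160,440,265),5)
d=grab("scene"); save(d,"s2.png",(85,130,270,280),4)
E
```

```text
clock: 2.08
position: [0.5763, -0.2301, 0.1714]
ee_rot: [-0.452, -0.544, -0.451, 0.545]
contact_force: [-0.4, -4.1, -1.1]
width: 0.0002
clock: 2.45
position: [0.5666, -0.2922, 0.2347]
ee_rot: [0.453, 0.546, 0.447, -0.545]
contact_force: [0.4, -0.3, 0.0]
width: 0.0002
t 2.45 p [ 0.5666 -0.2922  0.2347] lift [ 0.0919 -0.267   0.2347] jaw -1.761 q6 1.18 F [ 0.4 -0.3  0. ] w 0.0002
```

View pics/t2.png

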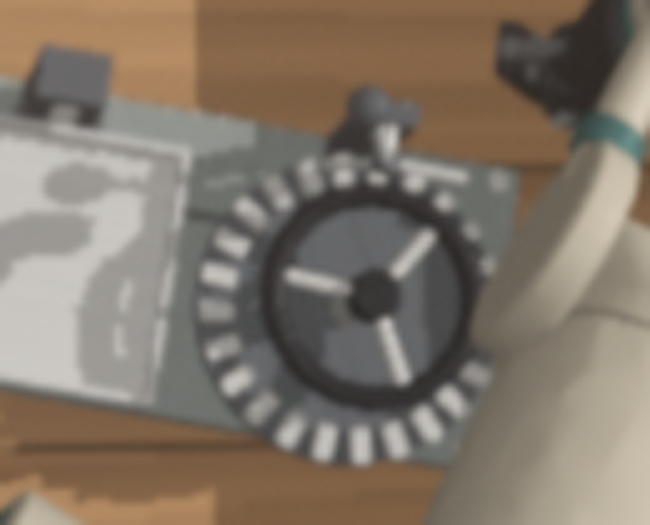

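View pics/s2.png

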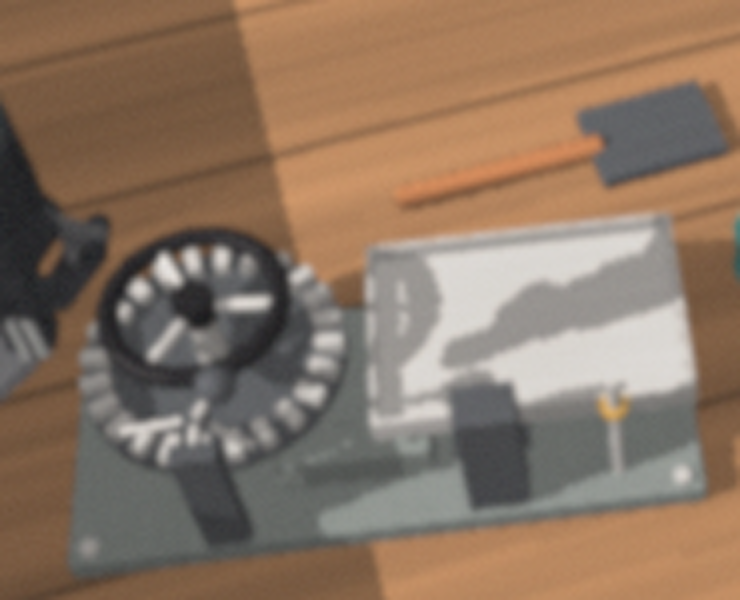

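```bash
python3 - <<'E'
from h import *
th=1.95; p=HUB+.055*np.array([np.cos(th),np.sin(th),0]); p[2]=.22; go(p,th-np.pi)
E
```

```text
shift [  1.12 -11.93 -10.56] turn [-32.6  -0.   -0. ] | 16.0
```

```bash
python3 -m crank '[[0,-11.9,-10.6,-32.6,0,0,3.6],[1,-11.9,-10.6,-32.6,0,0,3.6],[1,-11.9,-10.6,-32.6,0,0,3.6],[1,-11.9,-10.6,-32.6,0,0,3.6],[1,-11.9,-10.6,-32.6,0,0,3.6]]' 30
python3 - <<'E'
from h import *
st();th=1.95; p=HUB+.055*np.array([np.cos(th),np.sin(th),0]); p[2]=.118; go(p,th-np.pi)
d=grab("top"); save(d,"t3.png",(310,160,440,265),5)
d=grab("scene"); save(d,"s3.png",(85,130,270,280),4)
E
```

```text
clock: 3.18
position: [0.4684, -0.1628, 0.2208]
ee_rot: [0.585, 0.396, 0.585, -0.397]
contact_force: [-0.2, -0.2, 0.3]
width: 0.036
t 3.175 p [ 0.4684 -0.1628  0.2208] lift [-0.0289 -0.1584  0.2208] jaw -1.191 q6 0.72 F [-0.2 -0.2  0.3] w 0.036
shift [10.28 -0.07 -0.02] turn [0.1 0.  0. ] | 10.3
```

View pics/s3.png

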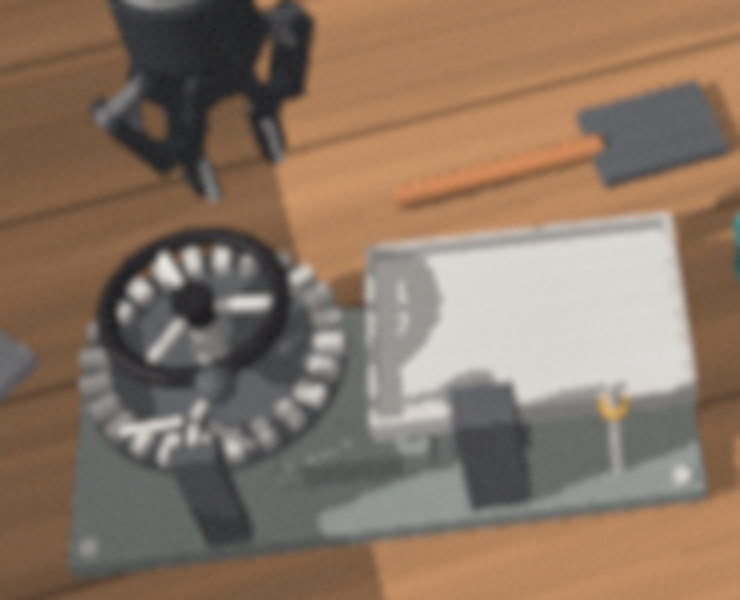

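View pics/t3.png

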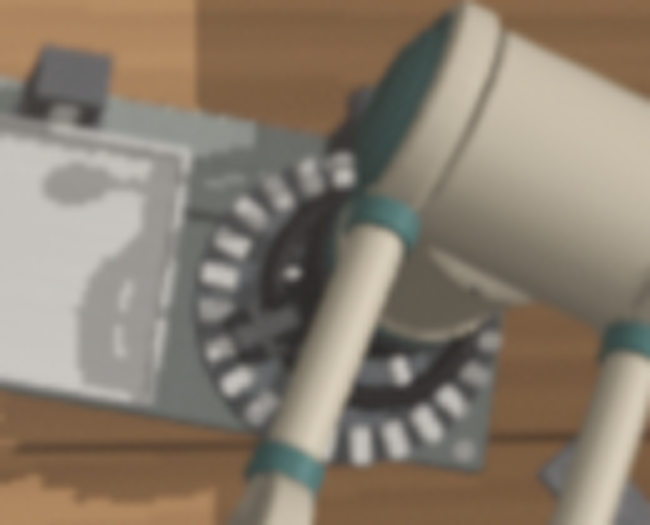

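The open fingers hang over the lower-left of the rim, with one finger visible at (265,325) outside it. Descending and closing.

```bash
python3 -m crank '[[4,0,0,0,0,0,3.6],[7,0,0,0,0,0,3.6],[9,0,0,0,0,0,3.6],[10.2,0,0,0,0,0,3.6],[10.2,0,0,0,0,0,3.6]]'
python3 -m crank '[[0,0,0,0,0,0,0],[0,0,0,0,0,0,0],[0,0,0,0,0,0,0],[0,0,0,0,0,0,0]]' 30
python3 -c "
from h import *
st()"
```

```text
clock: 3.9
position: [0.468, -0.1634, 0.1185]
ee_rot: [0.585, 0.397, 0.586, -0.397]
contact_force: [-0.7, -0.7, 0.7]
width: 0.0353
clock: 4.4
position: [0.469, -0.1642, 0.1202]
ee_rot: [0.587, 0.396, 0.584, -0.397]
contact_force: [0.7, -4.4, 2.1]
width: 0.0134
t 4.4 p [ 0.469  -0.1642  0.1202] lift [-0.028  -0.1596  0.1202] jaw -1.19 q6 0.71 F [ 0.7 -4.4  2.1] w 0.0134
```

```bash
python3 -m crank '[[0,-0.77,0.05,-8,0,0,0],[0,-1.52,0.21,-16,0,0,0],[0,-2.24,0.48,-24,0,0,0],[0,-2.92,0.84,-32,0,0,0],[0,-3.54,1.29,-40,0,0,0]]'
python3 -c "
from h import *
st()
d=grab('top'); save(d,'t4.png',(230,140,440,280),3.5)
C=cloud(d); print(pts(d,[(295,205),(290,215)])[:,2])"
```

```text
clock: 5.03
position: [0.4408, -0.1884, 0.1202]
ee_rot: [0.687, 0.171, 0.685, -0.171]
contact_force: [0.8, -1.4, 2.6]
width: 0.0138
t 5.025 p [ 0.4408 -0.1884  0.1202] lift [-0.0512 -0.1888  0.1202] jaw -0.488 q6 -0.06 F [ 0.8 -1.4  2.6] w 0.0138
[0.06146272 0.06453803]
```

View pics/t4.png

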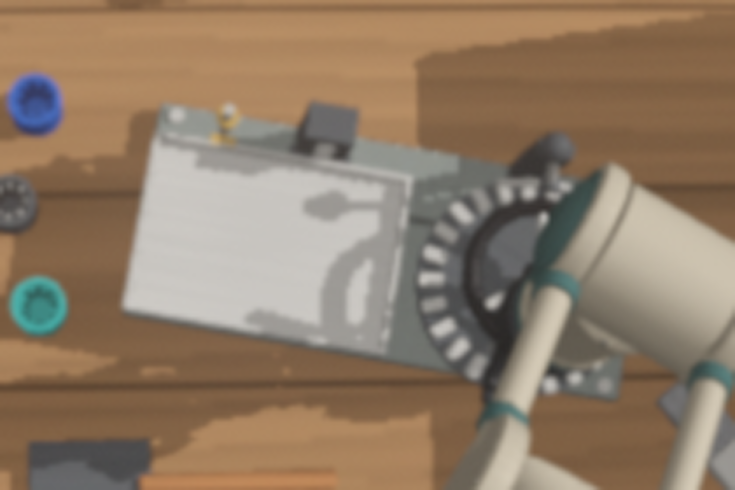

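The tray floor reads about 63 mm, down from 70, the grip holds and forces are low. Continuing.

```bash
for i in 1; do python3 -m crank '[[0,-0.77,0.05,-8,0,0,0],[0,-1.52,0.21,-16,0,0,0],[0,-2.24,0.48,-24,0,0,0],[0,-2.92,0.84,-32,0,0,0],[0,-3.54,1.29,-40,0,0,0]]'; done
python3 -m crank '[[0,-0.77,0.05,-8,0,0,0],[0,-1.52,0.21,-16,0,0,0],[0,-2.24,0.48,-24,0,0,0],[0,-2.92,0.84,-32,0,0,0],[0,-2.92,0.84,-32,0,0,0]]'
python3 -c "
from h import *
st()
d=grab('top'); save(d,'t5.png',(230,140,440,280),3.5)
C=cloud(d);m=C[185:225,275:310,2]; print(np.median(m),m.min(),m.max())"
```

```text
clock: 5.7
position: [0.4348, -0.2251, 0.1201]
ee_rot: [0.704, -0.073, 0.703, 0.074]
contact_force: [0.3, 1.1, 5.3]
width: 0.0135
clock: 6.32
position: [0.4493, -0.2528, 0.1202]
ee_rot: [0.656, -0.264, 0.656, 0.263]
contact_force: [-1.0, -2.4, 5.1]
width: 0.0131
t 6.325 p [ 0.4493 -0.2528  0.1202] lift [-0.0307 -0.2504  0.1202] jaw 0.764 q6 -1.41 F [-1.  -2.4  5.1] w 0.0131
0.051419344013070245 0.04094867735742169 1.3844884704030767
```

View pics/t5.png

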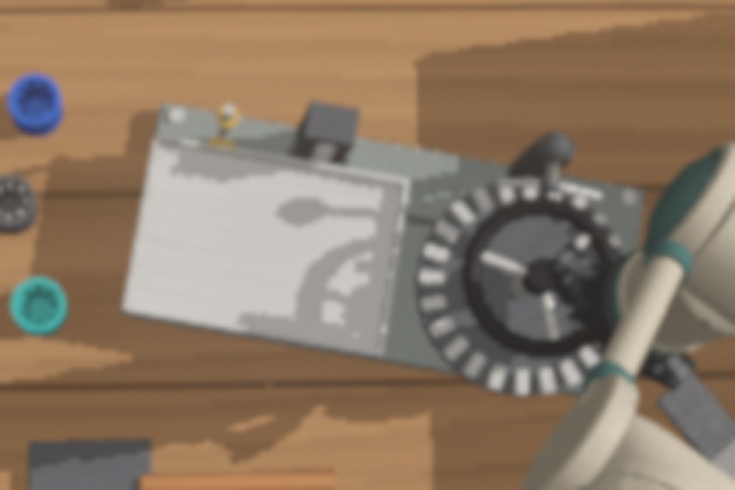

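The tray floor is at about 51 mm, so roughly 0.6 rad is left. Going on carefully.

```bash
python3 -m crank '[[0,-0.77,0.05,-8,0,0,0],[0,-1.52,0.21,-16,0,0,0],[0,-2.24,0.48,-24,0,0,0],[0,-2.24,0.48,-24,0,0,0]]'
python3 -c "
from h import *
st()
d=grab('top');C=cloud(d);m=C[185:225,275:310,2]; print(np.median(m))
"
python3 -m crank '[[0,-0.2,0,-2,0,0,0],[0,-0.38,0.01,-4,0,0,0],[0,-0.38,0.01,-4,0,0,0]]'
python3 -c "
from h import *
st()
d=grab('top');C=cloud(d);m=C[185:225,275:310,2]; print(np.median(m))"
```

```text
clock: 6.88
position: [0.4685, -0.2654, 0.1201]
ee_rot: [0.587, -0.395, 0.587, 0.394]
contact_force: [0.0, -0.9, 4.4]
width: 0.0135
t 6.875 p [ 0.4685 -0.2654  0.1201] lift [-0.0095 -0.2591  0.1201] jaw 1.183 q6 -1.83 F [ 0.  -0.9  4.4] w 0.0135
0.04714973707218484
clock: 7.3
position: [0.4712, -0.2664, 0.1201]
ee_rot: [0.573, -0.414, 0.573, 0.414]
contact_force: [-1.6, -1.3, 5.1]
width: 0.0139
t 7.3 p [ 0.4712 -0.2664  0.1201] lift [-0.0067 -0.2596  0.1201] jaw 1.252 q6 -1.89 F [-1.6 -1.3  5.1] w 0.0139
0.046631119811898714
```

```bash
python3 -m crank '[[0,-0.2,0,-2,0,0,0],[0,-0.38,0.01,-4,0,0,0],[0,-0.38,0.01,-4,0,0,0]]'
python3 -m crank '[[0,-0.2,0,-2,0,0,0],[0,-0.38,0.01,-4,0,0,0],[0,-0.38,0.01,-4,0,0,0]]'
python3 -c "
from h import *
st()
d=grab('top');C=cloud(d);m=C[185:225,275:310,2]; print(np.median(m))"
```

```text
clock: 7.72
position: [0.4749, -0.2675, 0.1201]
ee_rot: [0.558, -0.434, 0.558, 0.434]
contact_force: [-1.0, -0.4, 6.0]
width: 0.0135
clock: 8.1
position: [0.4786, -0.2682, 0.1201]
ee_rot: [0.543, -0.453, 0.543, 0.453]
contact_force: [-1.0, -1.4, 6.6]
width: 0.0134
t 8.1 p [ 0.4786 -0.2682  0.1201] lift [ 0.001  -0.26    0.1201] jaw 1.392 q6 -2.03 F [-1.  -1.4  6.6] w 0.0134
0.045169459669621825
```

```bash
python3 -m crank '[[0,-0.2,0,-2,0,0,0],[0,-0.38,0.01,-4,0,0,0],[0,-0.38,0.01,-4,0,0,0]]'
python3 -m crank '[[0,-0.2,0,-2,0,0,0],[0,-0.38,0.01,-4,0,0,0],[0,-0.38,0.01,-4,0,0,0]]'
python3 -c "
from h import *
st()
d=grab('top');C=cloud(d);m=C[185:225,275:310,2]; print(np.median(m))"
```

```text
clock: 8.52
position: [0.4822, -0.2688, 0.1201]
ee_rot: [0.526, -0.472, 0.527, 0.472]
contact_force: [-0.9, -0.4, 6.6]
width: 0.0135
clock: 8.9
position: [0.4829, -0.2688, 0.12]
ee_rot: [0.508, -0.488, 0.511, 0.492]
contact_force: [-8.0, -2.0, 9.8]
width: 0.0135
t 8.9 p [ 0.4829 -0.2688  0.12  ] lift [ 0.0053 -0.2598  0.12  ] jaw 1.531 q6 -2.16 F [-8.  -2.   9.8] w 0.0135
0.044576502814025254
```

The wheel stopped with force rising to 8 N and the floor at about 45 mm, so the lower stop is reached. Releasing and lifting clear.

```bash
python3 -m crank '[[0,0,0,0,0,0,3.6],[0,0,0,0,0,0,3.6],[0,0,0,0,0,0,3.6],[-5,0,0,0,0,0,3.6],[-11,0,0,0,0,0,3.6]]'
python3 -m crank '[[0,-6,-10,0,0,0,7],[0,-12,-22,40,0,0,7],[0,-12,-22,40,0,0,7],[0,-12,-22,40,0,0,7],[0,-12,-22,40,0,0,7]]'
python3 -c "
from h import *
import pickle
st()
d=grab('top'); save(d,'t6.png',s=1.5);pickle.dump(d,open('top6.pkl','wb'))"
```

```text
clock: 9.57
position: [0.4856, -0.2686, 0.229]
ee_rot: [0.509, -0.489, 0.51, 0.492]
contact_force: [1.3, -1.0, -0.3]
width: 0.036
clock: 10.2
position: [0.5986, -0.4981, 0.2248]
ee_rot: [0.647, -0.283, 0.648, 0.285]
contact_force: [0.3, 0.9, -0.4]
width: 0.0701
t 10.2 p [ 0.5986 -0.4981  0.2248] lift [ 0.162  -0.4633  0.2248] jaw 0.827 q6 -1.61 F [ 0.3  0.9 -0.4] w 0.0701
```

View pics/t6.png

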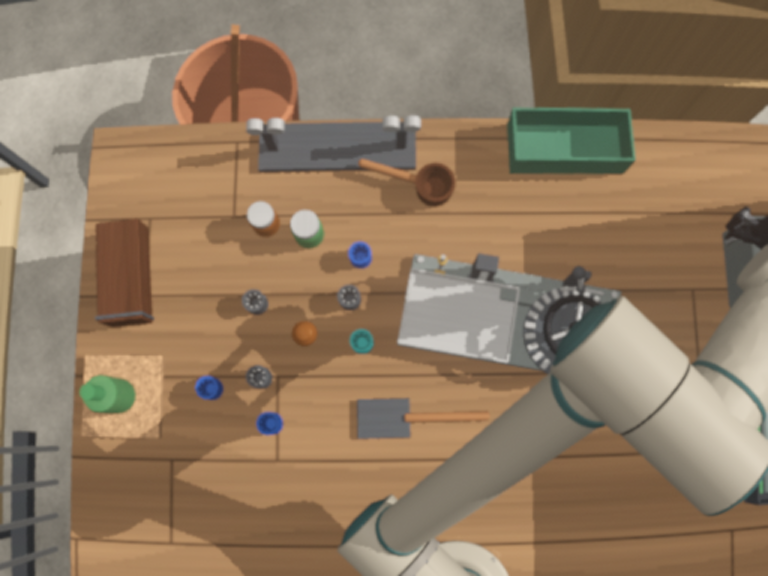

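I sent the hand toward -y by mistake, but it stayed at z = 0.22 in free air. The moulds are unmoved at (349,297), (255,301) and (259,377). Refining their positions.

```bash
cat > moulds.py <<'E'
from h import *
def refine(d,guess,h=.045,rad=.022):
    # fit: dark-iron pixels' outer outline on depth: points above bench near guess
    C=cloud(d); m=(np.hypot(C[...,0]-guess[0],C[...,1]-guess[1])<.032)&(C[...,2]>.038)&(C[...,2]<.055)
    P=C[m][:,:2]
    c,r=cv2.minEnclosingCircle(P.astype(np.float32)); return np.round(c,4),round(r,4),m.sum()
if __name__=="__main__":
    for n in("top","scene"):
        d=grab(n)
        for g in((.5645,.1922),(.5589,.3713),(.4148,.3609)):
            print(n,refine(d,g))
E
python3 moulds.py; python3 - <<'E'
from h import *
d=grab("top"); save(d,"t7.png",(150,180,250,270),6)
d=grab("scene"); save(d,"s7.png",(260,120,390,260),5)
E
```

```text
top (array([0.5692, 0.1928]), 0.0225, np.int64(112))
top (array([0.5623, 0.3766]), 0.0226, np.int64(110))
top (array([0.4173, 0.366 ]), 0.0222, np.int64(107))
scene (array([0.5662, 0.1929]), 0.0241, np.int64(127))
scene (array([0.5603, 0.3787]), 0.0241, np.int64(114))
scene (array([0.4158, 0.3655]), 0.0232, np.int64(106))
```

View pics/t7.png

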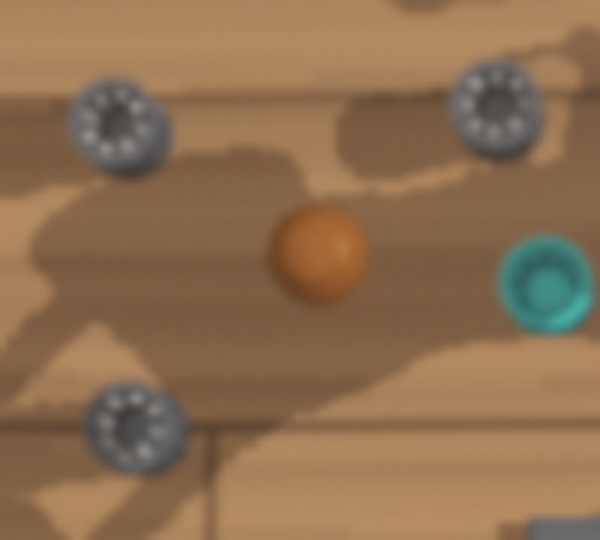

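View pics/s7.png

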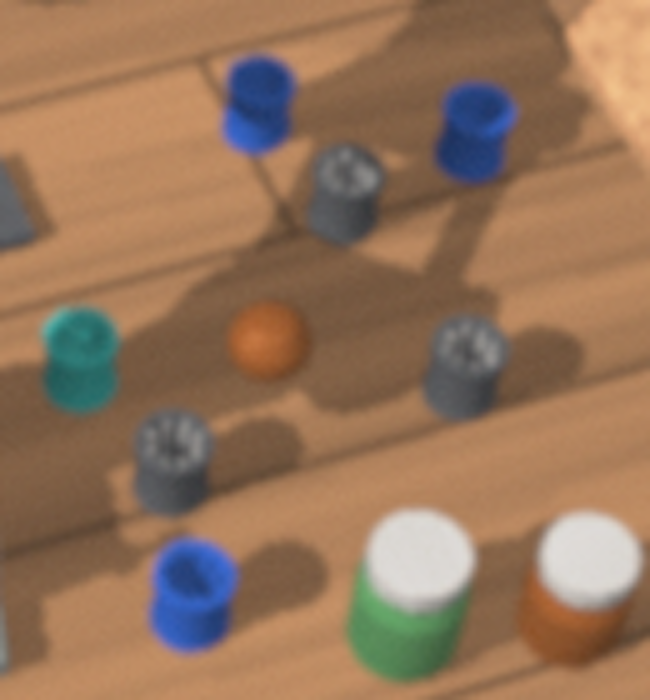

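```bash
python3 - <<'E'
from h import *
go([.567,.193,.22],np.pi/2)
E
```

```text
shift [ 0.98 48.23 48.88] turn [-42.1   0.   -0. ] | 68.7
```

```bash
python3 -m crank '[[0,48.2,48.9,-42,0,0,7],[0,48.2,48.9,-42,0,0,7],[0,48.2,48.9,-42,0,0,7],[0,48.2,48.9,-42,0,0,7],[0,48.2,48.9,-42,0,0,7]]'
python3 - <<'E'
from h import *
st();go([.567,.193,.22],np.pi/2)
E
```

```text
clock: 11.08
position: [0.5838, -0.1787, 0.2305]
ee_rot: [-0.5, 0.501, -0.5, -0.499]
contact_force: [1.3, 0.7, 0.8]
width: 0.0697
t 11.075 p [ 0.5838 -0.1787  0.2305] lift [ 0.0875 -0.1523  0.2305] jaw 1.57 q6 -1.98 F [1.3 0.7 0.8] w 0.0697
shift [ 1.03  1.7  37.17] turn [-0.  -0.   0.1] | 37.2
```

```bash
python3 -m crank '[[0,1.7,37.2,0,0,0,7],[0,1.7,37.2,0,0,0,7],[0,1.7,37.2,0,0,0,7],[0,1.7,37.2,0,0,0,7],[0,1.7,37.2,0,0,0,7]]'
python3 - <<'E'
from h import *
st();go([.567,.193,.10],np.pi/2)
E
python3 moulds.py
```

```text
clock: 11.7
position: [0.5702, 0.1331, 0.2306]
ee_rot: [0.501, -0.5, 0.5, 0.499]
contact_force: [1.1, -0.5, -0.2]
width: 0.0702
t 11.7 p [0.5702 0.1331 0.2306] lift [0.0156 0.1514 0.2306] jaw 1.57 q6 -1.46 F [ 1.1 -0.5 -0.2] w 0.0702
shift [13.06  0.36  5.99] turn [-0.1  0.   0.1] | 14.4
top (array([0.5692, 0.1932]), 0.0223, np.int64(70))
top (array([0.5624, 0.3779]), 0.0231, np.int64(111))
top (array([0.4172, 0.3652]), 0.0219, np.int64(111))
scene (array([0.5668, 0.1942]), 0.0224, np.int64(124))
scene (array([0.5607, 0.377 ]), 0.0237, np.int64(112))
scene (array([0.4149, 0.3672]), 0.0241, np.int64(106))
```

```bash
python3 -m crank '[[0,0.3,6,0,0,0,7],[6,0.3,6,0,0,0,7],[12,0.3,6,0,0,0,7],[15,0.3,6,0,0,0,7],[15,0.3,6,0,0,0,7]]' 40
python3 -c "
from h import *
st();go([.568,.193,.010],np.pi/2)
d=grab('scene'); save(d,'s8.png',(230,120,400,260),4)"
```

```text
clock: 12.42
position: [0.5662, 0.19, 0.0776]
ee_rot: [0.499, -0.499, 0.502, 0.5]
contact_force: [-0.4, 0.3, 0.5]
width: 0.0699
t 12.425 p [0.5662 0.19   0.0776] lift [0.0009 0.2065 0.0776] jaw 1.569 q6 -1.36 F [-0.4  0.3  0.5] w 0.0699
shift [ 6.76 -0.21  0.31] turn [-0.1 -0.1 -0.3] | 6.8
```

View pics/s8.png

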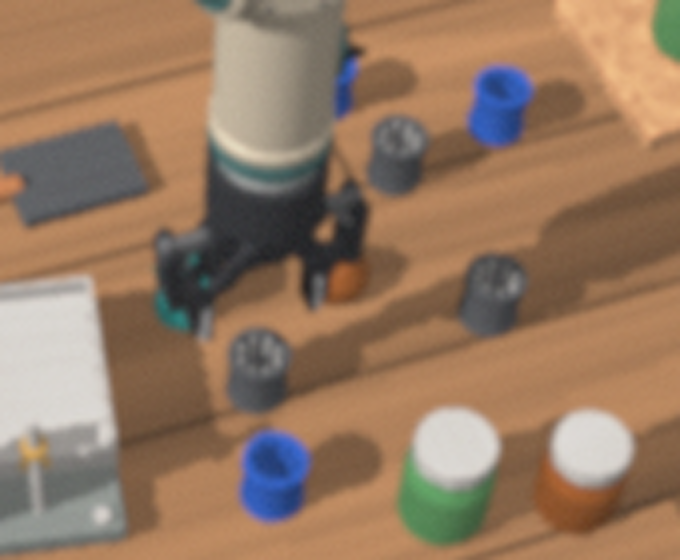

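The open jaws straddle the mould at (258,365) in y, clear of the neighbours. Descending and gripping.

```bash
python3 -m crank '[[3,-0.1,0.3,0,0,0,7],[5.5,-0.1,0.3,0,0,0,7],[6.6,-0.1,0.3,0,0,0,7],[6.6,-0.1,0.3,0,0,0,7],[6.6,-0.1,0.3,0,0,0,3]]' 40
python3 -m crank '[[0,0,0,0,0,0,3],[0,0,0,0,0,0,3],[0,0,0,0,0,0,3],[-5,0,0,0,0,0,3],[-11,0,0,0,0,0,3]]' 40
python3 -c "
from h import *
st();go(L(0,-.058,.13),YAW);go(L(0,-.058,.057),YAW)
"
```

```text
clock: 13.1
position: [0.5709, 0.1938, 0.0149]
ee_rot: [0.502, -0.5, 0.5, 0.499]
contact_force: [0.5, 0.1, -0.4]
width: 0.0528
clock: 13.72
position: [0.5684, 0.1933, 0.123]
ee_rot: [0.5, -0.498, 0.502, 0.5]
contact_force: [1.2, -0.7, -1.9]
width: 0.043
t 13.725 p [0.5684 0.1933 0.123 ] lift [0.0024 0.2101 0.123 ] jaw 1.567 q6 -1.36 F [ 1.2 -0.7 -1.9] w 0.043
shift [ -0.65   5.19 -26.31] turn [ 1.006e+02 -2.000e-01 -1.000e-01] | 26.8
shift [  6.65   5.16 -26.3 ] turn [ 1.006e+02 -2.000e-01 -1.000e-01] | 27.6
```

```bash
python3 -m crank '[[-1.5,5.2,-26.3,100,0,0,3],[-1.5,5.2,-26.3,100,0,0,3],[-1.5,5.2,-26.3,100,0,0,3],[-1.5,5.2,-26.3,100,0,0,3],[-1.5,5.2,-26.3,100,0,0,3]]' 40
python3 -c "
from h import *
st();go(L(0,-.058,.13),YAW)
"
```

```text
clock: 14.35
position: [0.5157, -0.0725, 0.1386]
ee_rot: [0.673, -0.216, 0.674, 0.215]
contact_force: [0.3, 0.6, -1.9]
width: 0.0429
t 14.35 p [ 0.5157 -0.0725  0.1386] lift [ 0.0006 -0.0608  0.1386] jaw 0.62 q6 -0.89 F [ 0.3  0.6 -1.9] w 0.0429
shift [0.85 0.24 0.16] turn [46.4 -0.   0.1] | 0.9
```

```bash
python3 -m crank '[[0,0.2,0.2,46.4,0,0,3],[0,0.2,0.2,46.4,0,0,3],[0,0.2,0.2,46.4,0,0,3],[0,0.2,0.2,46.4,0,0,3],[0,0.2,0.2,46.4,0,0,3]]' 40
python3 -c "
from h import *
st();go(L(0,-.058,.0595),YAW)
d=grab('scene'); save(d,'s9.png',(85,130,270,280),4)
"
```

```text
clock: 14.98
position: [0.5168, -0.0663, 0.1382]
ee_rot: [0.704, 0.065, 0.704, -0.064]
contact_force: [-0.4, -0.8, -2.1]
width: 0.043
t 14.975 p [ 0.5168 -0.0663  0.1382] lift [ 0.0006 -0.0545  0.1382] jaw -0.183 q6 -0.08 F [-0.4 -0.8 -2.1] w 0.043
shift [ 7.87 -0.35 -0.05] turn [ 0.4 -0.  -0. ] | 7.9
```

View pics/s9.png

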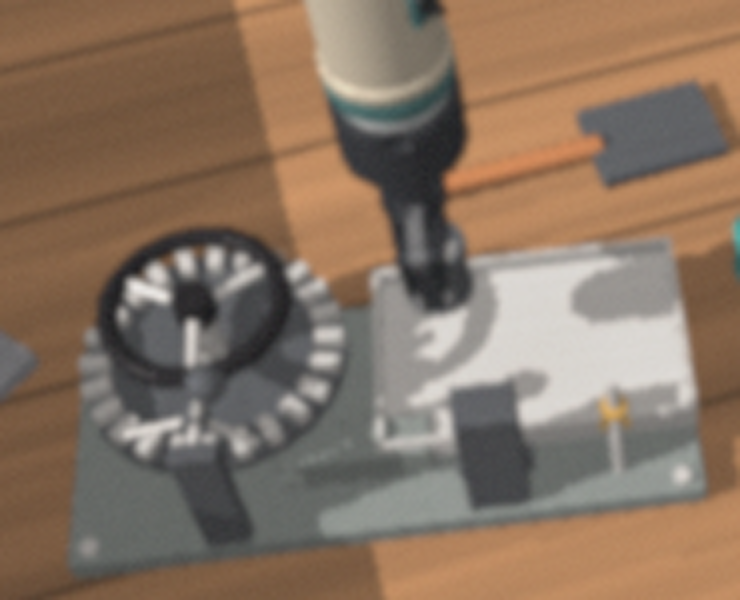

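The mould is held over the wheel-end of the tray at (440,270). Lowering.

```bash
python3 -m crank '[[3,-0.3,0,0,0,0,3],[6,-0.3,0,0,0,0,3],[7.4,-0.3,0,0,0,0,3],[7.8,-0.3,0,0,0,0,3],[7.9,-0.3,0,0,0,0,3]]' 40
python3 -m crank '[[0,0,0,0,0,0,3]]' 40
```

```text
clock: 15.65
position: [0.5174, -0.0695, 0.06]
ee_rot: [0.705, 0.063, 0.704, -0.064]
contact_force: [-0.1, 0.2, -1.3]
width: 0.0428
clock: 15.78
position: [0.5175, -0.0696, 0.0601]
ee_rot: [0.705, 0.063, 0.704, -0.064]
contact_force: [0.5, -0.2, -2.8]
width: 0.0428
```

Still hanging by about a millimetre, so I'll go down a touch, then open.

```bash
python3 -m crank '[[0.15,0,0,0,0,0,3],[0.25,0,0,0,0,0,3],[0.25,0,0,0,0,0,3]]' 40
python3 -m crank '[[0,0,0,0,0,0,7],[0,0,0,0,0,0,7],[0,0,0,0,0,0,7],[-4,0,0,0,0,0,7],[-10,0,0,0,0,0,7]]' 40
python3 -c "
from h import *
st()
d=grab('scene'); save(d,'s10.png',(85,130,270,280),4)
go([.561,.377,.16],np.pi/2); go([.561,.377,.16],0)
"; python3 moulds.py
```

```text
clock: 16.15
position: [0.5176, -0.0695, 0.0598]
ee_rot: [0.705, 0.063, 0.703, -0.064]
contact_force: [-4.0, 1.5, 15.4]
width: 0.043
clock: 16.77
position: [0.5152, -0.069, 0.1559]
ee_rot: [0.702, 0.064, 0.706, -0.063]
contact_force: [0.2, 0.5, -0.1]
width: 0.0702
t 16.775 p [ 0.5152 -0.069   0.1559] lift [-0.0005 -0.0575  0.1559] jaw -0.18 q6 -0.09 F [ 0.2  0.5 -0.1] w 0.0702
shift [ 0.41 44.74 -4.05] turn [-100.3    0.4    0.6] | 44.9
shift [ 0.41 44.74 -4.05] turn [-10.3   0.7   0.1] | 44.9
top (array([0., 0.]), 0.0, np.int64(0))
top (array([0.5627, 0.3774]), 0.0228, np.int64(109))
top (array([0.4173, 0.3661]), 0.0224, np.int64(110))
scene (array([0., 0.]), 0.0, np.int64(0))
scene (array([0.561 , 0.3779]), 0.0243, np.int64(112))
scene (array([0.4162, 0.3659]), 0.0229, np.int64(110))
```

View pics/s10.png

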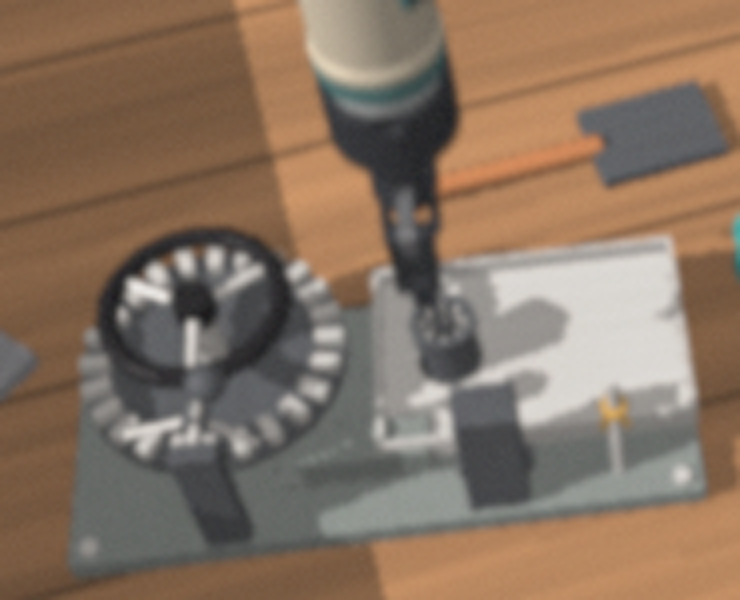

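Mould 1 stands upright on the tray at (447,340). Going for mould 2, keeping this jaw direction.

```bash
python3 -m crank '[[0,44.7,-4,0,0,0,7],[0,44.7,-4,0,0,0,7],[0,44.7,-4,0,0,0,7],[0,44.7,-4,0,0,0,7],[0,44.7,-4,0,0,0,7]]' 40
python3 -m crank '[[0,15,0,0,0,0,7],[0,15,0,0,0,0,7],[0,15,0,0,0,0,7]]' 40
python3 -c "
from h import *
st();go([.5615,.3775,.07],-.185); go([.5615,.3775,.014],-.185)
"
```

```text
clock: 17.55
position: [0.5441, 0.2435, 0.1549]
ee_rot: [0.703, 0.063, 0.705, -0.064]
contact_force: [0.9, -0.1, 0.6]
width: 0.0701
clock: 17.92
position: [0.571, 0.3928, 0.154]
ee_rot: [0.703, 0.062, 0.705, -0.063]
contact_force: [0.1, -0.5, 0.7]
width: 0.0701
t 17.925 p [0.571  0.3928 0.154 ] lift [-0.0324  0.4066  0.154 ] jaw -0.177 q6 0.68 F [ 0.1 -0.5  0.7] w 0.0701
shift [ 8.4  -1.66 -0.65] turn [ 0.5 -0.1  0.1] | 8.6
shift [14.   -1.66 -0.63] turn [ 0.5 -0.1  0.1] | 14.1
```

```bash
python3 -m crank '[[0,-1.6,-0.6,0,0,0,7],[3,-1.6,-0.6,0,0,0,7],[6,-1.6,-0.6,0,0,0,7],[6,-1.6,-0.6,0,0,0,7]]' 40
python3 -c "
from h import *
st(); go([.5615,.3775,.014],-.185)
d=grab('scene'); save(d,'s11.png',(230,120,400,260),4)
"; python3 moulds.py
```

```text
clock: 18.42
position: [0.5603, 0.3732, 0.0923]
ee_rot: [0.702, 0.062, 0.707, -0.065]
contact_force: [0.1, -0.1, 0.2]
width: 0.07
t 18.425 p [0.5603 0.3732 0.0923] lift [-0.0393  0.3854  0.0923] jaw -0.18 q6 0.66 F [ 0.1 -0.1  0.2] w 0.07
shift [7.82 0.49 0.1 ] turn [ 0.3 -0.4  0.3] | 7.8
top (array([0., 0.]), 0.0, np.int64(0))
top (array([0.5528, 0.3848]), 0.0125, np.int64(12))
top (array([0., 0.]), 0.0, np.int64(0))
scene (array([0., 0.]), 0.0, np.int64(0))
scene (array([0.5603, 0.3775]), 0.0236, np.int64(100))
scene (array([0.4148, 0.3665]), 0.0242, np.int64(109))
```

View pics/s11.png

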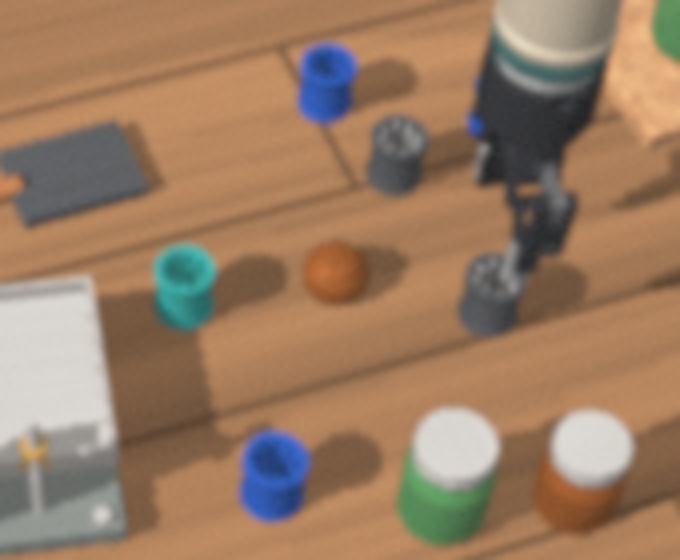

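The jaws hang over the mould at (493,290), aligned. Descending and gripping.

```bash
python3 -m crank '[[3,0.4,0.1,0,0,0,7],[6,0.4,0.1,0,0,0,7],[7.7,0.4,0.1,0,0,0,7],[7.7,0.4,0.1,0,0,0,7],[7.7,0.4,0.1,0,0,0,3]]' 40
python3 -m crank '[[0,0,0,0,0,0,3],[0,0,0,0,0,0,3],[0,0,0,0,0,0,3],[-5,0,0,0,0,0,3],[-12,0,0,0,0,0,3]]' 40
python3 -c "
from h import *
st();go(L(0,0.062,.15),YAW)
"
```

```text
clock: 19.2
position: [0.5658, 0.379, 0.0212]
ee_rot: [0.705, 0.064, 0.703, -0.063]
contact_force: [0.3, -0.6, -0.2]
width: 0.053
clock: 19.82
position: [0.5635, 0.3777, 0.1312]
ee_rot: [0.703, 0.062, 0.706, -0.065]
contact_force: [1.0, 1.0, -1.8]
width: 0.0424
t 19.825 p [0.5635 0.3777 0.1312] lift [-0.037   0.3903  0.1312] jaw -0.18 q6 0.67 F [ 1.   1.  -1.8] w 0.0424
shift [ -1.78 -32.87   3.4 ] turn [ 0.5 -0.2  0.2] | 33.1
```

```bash
python3 -m crank '[[-1.8,-32.9,3.4,0,0,0,3],[-1.8,-32.9,3.4,0,0,0,3],[-1.8,-32.9,3.4,0,0,0,3],[-1.8,-32.9,3.4,0,0,0,3],[-1.8,-32.9,3.4,0,0,0,3]]' 40
python3 -m crank '[[0,0,0,0,0,0,3],[0,0,0,0,0,0,3]]' 40
python3 -c "
from h import *
st();go(L(0,0.062,.064),YAW)
"
```

```text
clock: 20.45
position: [0.5402, 0.0654, 0.1493]
ee_rot: [0.704, 0.063, 0.704, -0.064]
contact_force: [1.4, -0.4, -1.6]
width: 0.0428
clock: 20.7
position: [0.5407, 0.0674, 0.1492]
ee_rot: [0.704, 0.064, 0.704, -0.064]
contact_force: [0.1, -0.4, -1.8]
width: 0.0428
t 20.7 p [0.5407 0.0674 0.1492] lift [-0.0012  0.0813  0.1492] jaw -0.181 q6 0.18 F [ 0.1 -0.4 -1.8] w 0.0428
shift [ 8.52 -1.94  0.1 ] turn [ 0.4 -0.  -0. ] | 8.7
```

```bash
python3 -m crank '[[0,-1.9,0.1,0,0,0,3],[4,-1.9,0.1,0,0,0,3],[7,-1.9,0.1,0,0,0,3],[8,-1.9,0.1,0,0,0,3],[8,-1.9,0.1,0,0,0,3]]' 40
python3 -m crank '[[0.2,0,0,0,0,0,3],[0.4,0,0,0,0,0,3],[0.4,0,0,0,0,0,3]]' 40
python3 -m crank '[[0.1,0,0,0,0,0,3],[0.2,0,0,0,0,0,3]]' 40
```

```text
clock: 21.32
position: [0.5383, 0.0489, 0.069]
ee_rot: [0.704, 0.063, 0.705, -0.063]
contact_force: [1.2, -0.1, -2.1]
width: 0.0428
clock: 21.7
position: [0.5394, 0.0485, 0.0666]
ee_rot: [0.705, 0.064, 0.703, -0.063]
contact_force: [-1.0, 1.3, 3.6]
width: 0.0424
clock: 21.95
position: [0.5394, 0.0485, 0.0664]
ee_rot: [0.705, 0.064, 0.703, -0.063]
contact_force: [-5.6, 0.3, 23.1]
width: 0.0426
```

Contact made with the floor at TCP z = 0.0665. Opening and lifting.

```bash
python3 -m crank '[[-0.15,0,0,0,0,0,3],[-0.15,0,0,0,0,0,7],[-0.15,0,0,0,0,0,7],[-0.15,0,0,0,0,0,7],[-4,0,0,0,0,0,7]]' 40
python3 -m crank '[[-5,0,0,0,0,0,7],[-5,0,0,0,0,0,7]]' 40
python3 -c "
from h import *
st()
d=grab('scene'); save(d,'s12.png',(85,130,270,280),4)
go([.416,.366,.17],.87);go([.416,.366,.17],-.5)
"; python3 moulds.py
```

```text
clock: 22.58
position: [0.5358, 0.0486, 0.1008]
ee_rot: [0.701, 0.063, 0.707, -0.064]
contact_force: [0.4, -0.2, 0.0]
width: 0.07
clock: 22.82
position: [0.5414, 0.0484, 0.157]
ee_rot: [0.707, 0.064, 0.701, -0.063]
contact_force: [0.2, -0.5, 0.6]
width: 0.0698
t 22.825 p [0.5414 0.0484 0.157 ] lift [0.0031 0.0628 0.157 ] jaw -0.18 q6 0.14 F [ 0.2 -0.5  0.6] w 0.0698
shift [ -1.58  29.03 -17.83] turn [-60.2   0.2   0.1] | 34.1
shift [ -1.58  29.03 -17.83] turn [18.3  0.2 -0.1] | 34.1
top (array([0., 0.]), 0.0, np.int64(0))
top (array([0., 0.]), 0.0, np.int64(0))
top (array([0.4169, 0.3658]), 0.0217, np.int64(113))
scene (array([0., 0.]), 0.0, np.int64(0))
scene (array([0., 0.]), 0.0, np.int64(0))
scene (array([0.4156, 0.3671]), 0.0245, np.int64(104))
```

View pics/s12.png

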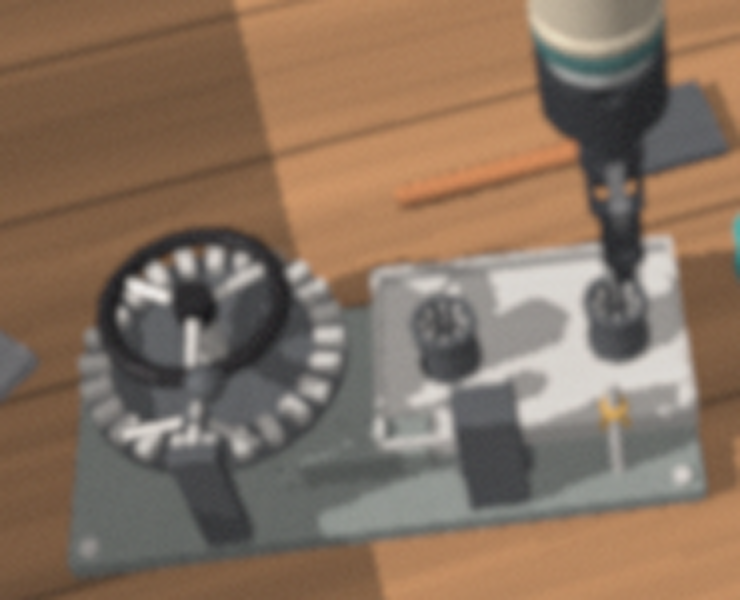

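Mould 2 stands at (617,320). Now mould 3, with the jaw turned to -0.6 to clear the two blue cups.

```bash
python3 -m crank '[[-1.6,29,-17.8,24,0,0,7],[-1.6,29,-17.8,24,0,0,7],[-1.6,29,-17.8,24,0,0,7],[-1.6,29,-17.8,24,0,0,7],[-1.6,29,-17.8,24,0,0,7]]' 40
python3 -m crank '[[0,0,0,0,0,0,7],[0,0,0,0,0,0,7]]' 40
python3 -c "
from h import *
st();go([.416,.3665,.09],-.6);go([.416,.3665,.012],-.6)
"
```

```text
clock: 23.6
position: [0.4275, 0.3306, 0.1656]
ee_rot: [0.675, 0.208, 0.676, -0.21]
contact_force: [1.1, -0.3, 0.2]
width: 0.07
clock: 23.85
position: [0.4285, 0.3288, 0.1659]
ee_rot: [0.675, 0.207, 0.676, -0.209]
contact_force: [-0.3, 0.4, -0.6]
width: 0.0701
t 23.85 p [0.4285 0.3288 0.1659] lift [-0.1604  0.3169  0.1659] jaw -0.598 q6 1.12 F [-0.3  0.4 -0.6] w 0.0701
shift [ 7.58  2.44 -3.15] turn [ 0.1 -0.   0.2] | 8.6
shift [15.38  2.47 -3.15] turn [ 0.1 -0.   0.2] | 15.9
```

```bash
python3 -m crank '[[0,2.4,-3.1,0,0,0,7],[4,2.4,-3.1,0,0,0,7],[7.5,2.4,-3.1,0,0,0,7],[7.5,2.4,-3.1,0,0,0,7]]' 40
python3 -c "
from h import *
st();go([.416,.3665,.012],-.6)
d=grab('scene'); save(d,'s13.png',(230,120,400,260),4)
"; python3 moulds.py
```

```text
clock: 24.35
position: [0.4159, 0.3635, 0.0894]
ee_rot: [0.674, 0.207, 0.677, -0.212]
contact_force: [-0.4, -0.3, -0.3]
width: 0.0701
t 24.35 p [0.4159 0.3635 0.0894] lift [-0.1793  0.3487  0.0894] jaw -0.601 q6 1.19 F [-0.4 -0.3 -0.3] w 0.0701
shift [ 7.74  0.31 -0.14] turn [-0.1 -0.1  0.4] | 7.7
top (array([0., 0.]), 0.0, np.int64(0))
top (array([0., 0.]), 0.0, np.int64(0))
top (array([0.4187, 0.3562]), 0.0178, np.int64(34))
scene (array([0., 0.]), 0.0, np.int64(0))
scene (array([0., 0.]), 0.0, np.int64(0))
scene (array([0.4146, 0.3673]), 0.0246, np.int64(84))
```

View pics/s13.png

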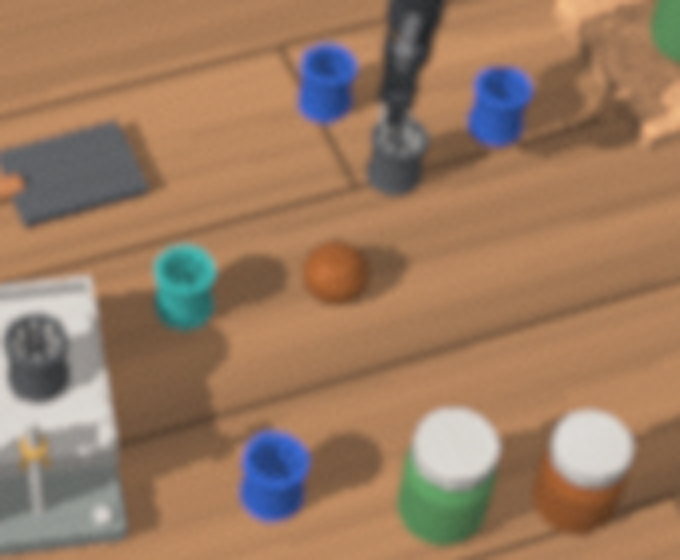

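The jaws are over mould 3 at (398,155), between the blue cups. Gripping.

```bash
python3 -m crank '[[3,0.3,-0.1,0,0,0,7],[6,0.3,-0.1,0,0,0,7],[7.5,0.3,-0.1,0,0,0,7],[7.5,0.3,-0.1,0,0,0,7],[7.5,0.3,-0.1,0,0,0,3]]' 40
python3 -m crank '[[0,0,0,0,0,0,3],[0,0,0,0,0,0,3],[0,0,0,0,0,0,3],[-5,0,0,0,0,0,3],[-12,0,0,0,0,0,3]]' 40
python3 -c "
from h import *
st();go(L(0,0.003,.15),YAW)
"
```

```text
clock: 25.12
position: [0.4192, 0.3704, 0.0187]
ee_rot: [0.676, 0.209, 0.675, -0.208]
contact_force: [-0.8, -0.3, 1.1]
width: 0.053
clock: 25.75
position: [0.4169, 0.369, 0.1298]
ee_rot: [0.675, 0.207, 0.677, -0.21]
contact_force: [0.5, 0.2, -1.7]
width: 0.0427
t 25.75 p [0.4169 0.369  0.1298] lift [-0.1794  0.3543  0.1298] jaw -0.599 q6 1.2 F [ 0.5  0.2 -1.7] w 0.0427
shift [ -1.97 -25.08  30.45] turn [-23.5  -0.1   0.2] | 39.5
```

```bash
python3 -m crank '[[-2.5,-25,30.4,-23.5,0,0,3],[-2.5,-25,30.4,-23.5,0,0,3],[-2.5,-25,30.4,-23.5,0,0,3],[-2.5,-25,30.4,-23.5,0,0,3],[-2.5,-25,30.4,-23.5,0,0,3]]' 40
python3 -m crank '[[0,0,0,0,0,0,3],[0,0,0,0,0,0,3]]' 40
python3 -c "
from h import *
st();go(L(0,0.003,.15),YAW)
"
```

```text
clock: 26.38
position: [0.5026, 0.0793, 0.1493]
ee_rot: [0.704, 0.067, 0.704, -0.066]
contact_force: [1.2, 0.4, -2.2]
width: 0.043
clock: 26.62
position: [0.5019, 0.0811, 0.1489]
ee_rot: [0.704, 0.067, 0.704, -0.067]
contact_force: [0.2, 0.3, -1.5]
width: 0.0428
t 26.625 p [0.5019 0.0811 0.1489] lift [-0.0418  0.0875  0.1489] jaw -0.19 q6 0.21 F [ 0.2  0.3 -1.5] w 0.0428
shift [-0.12 -8.45  4.19] turn [-0.1 -0.1 -0. ] | 9.4
```

```bash
python3 -m crank '[[0,-8.4,4.2,0,0,0,3],[0,-8.4,4.2,0,0,0,3],[0,-8.4,4.2,0,0,0,3],[0,-8.4,4.2,0,0,0,3]]' 40
python3 -c "
from h import *
st();go(L(0,0.003,.069),YAW)
d=grab('scene'); save(d,'s14.png',(85,130,270,280),4)
"
```

```text
clock: 27.12
position: [0.5272, -0.0074, 0.1487]
ee_rot: [0.703, 0.066, 0.705, -0.066]
contact_force: [-0.6, 0.8, -1.0]
width: 0.0432
t 27.125 p [ 0.5272 -0.0074  0.1487] lift [-0.0003  0.0053  0.1487] jaw -0.187 q6 0.04 F [-0.6  0.8 -1. ] w 0.0432
shift [ 7.97 -0.23  0.04] turn [ 0.1 -0.1 -0. ] | 8.0
```

View pics/s14.png

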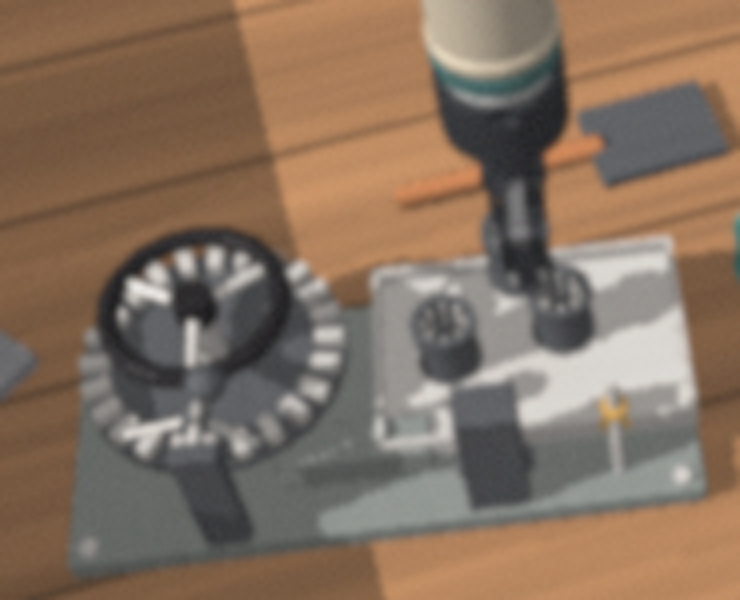

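Mould 2 has been knocked from (617,320) to (563,307), which leaves no room in the middle. Measuring before I set this one down.

```bash
cat > tr.py <<'E'
from h import *
from scipy import ndimage
def tray(zf=.045):
    for n in("top","scene"):
        d=grab(n); C=cloud(d); P=(C-ORG)@Rl
        m=(abs(P[...,0])<.068)&(abs(P[...,1])<.1)&(P[...,2]>zf+.036)&(P[...,2]<zf+.056)
        l,k=ndimage.label(m)
        for i in range(1,k+1):
            q=P[l==i]
            if len(q)>25:
                c,r=cv2.minEnclosingCircle(q[:,:2].astype(np.float32)); print(n,np.round(c,4),round(r,4),len(q),"z",np.round(np.median(q[:,2]),4))
        save(d,n[0]+"_tray%d.png"%int(manip.get_state()["clock"]*10),(255,170,430,270) if n=="top" else (85,130,270,280),4)
if __name__=="__main__":
    import sys; tray(float(sys.argv[1]) if len(sys.argv)>1 else .045)
E
python3 tr.py; ls pics
```

```text
top [ 0.0017 -0.0541] 0.0221 98 z 0.0893
scene [-0.0122  0.024 ] 0.023 109 z 0.0889
scene [ 0.001  -0.0557] 0.0235 150 z 0.0888
s1.png
s10.png
s11.png
s12.png
s13.png
s14.png
s2.png
s3.png
s7.png
s8.png
s9.png
s_lift.png
s_tray272.png
scene0.png
t1.png
t2.png
t3.png
t4.png
t5.png
t6.png
t7.png
t_lift.png
t_tray272.png
top0.png
```

Mould 2 is at lift (-0.012, 0.024), still upright on the tray. I'll put mould 3 at lift (0.012, 0.072), about 54 mm centre to centre from it.

```bash
python3 -c "
from h import *
go(L(.012,0.072,.149),YAW)
"
```

```text
shift [0.   6.69 1.21] turn [ 0.1 -0.  -0. ] | 6.8
```

```bash
python3 -m crank '[[0,6.7,1.2,0,0,0,3],[0,6.7,1.2,0,0,0,3],[0,6.7,1.2,0,0,0,3],[4,6.7,1.2,0,0,0,3],[4,6.7,1.2,0,0,0,3]]' 40
python3 -c "
from h import *
st(); go(L(.012,0.072,.068),YAW)
"; python3 tr.py
```

```text
clock: 27.9
position: [0.549, 0.0536, 0.1067]
ee_rot: [0.701, 0.066, 0.707, -0.067]
contact_force: [-0.8, -0.6, -1.9]
width: 0.0429
t 27.9 p [0.549  0.0536 0.1067] lift [0.0096 0.0693 0.1067] jaw -0.189 q6 0.16 F [-0.8 -0.6 -1.9] w 0.0429
shift [3.86 0.28 0.27] turn [-0.  -0.4  0.1] | 3.9
top [-0.0115  0.0218] 0.0217 118 z 0.0886
top [ 0.002  -0.0539] 0.0223 87 z 0.089
scene [-0.0122  0.0243] 0.0233 138 z 0.0895
scene [ 0.    -0.053] 0.0244 148 z 0.0885
scene [0.0179 0.061 ] 0.02 42 z 0.095
```

```bash
cp $(ls -t pics/s_tray* | head -1) pics/now.png
```

```text
(no output)
```

View pics/now.png

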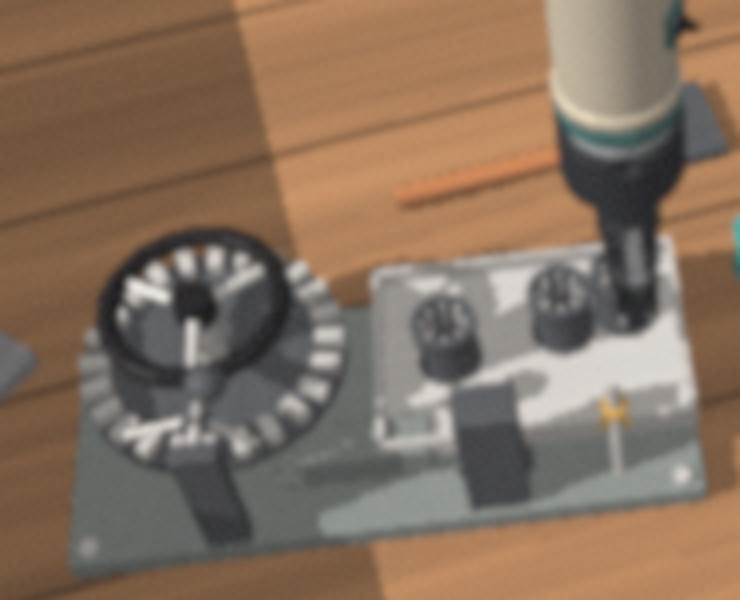

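```bash
python3 -m crank '[[2,0.2,0.3,0,0,0,3],[3.4,0.2,0.3,0,0,0,3],[3.7,0.2,0.3,0,0,0,3],[3.7,0.2,0.3,0,0,0,3]]' 40
python3 -m crank '[[0.2,0,0,0,0,0,3],[0.2,0,0,0,0,0,3]]' 40
python3 -m crank '[[0.2,0,0,0,0,0,3],[0.2,0,0,0,0,0,3]]' 40
```

```text
clock: 28.5
position: [0.5559, 0.0555, 0.0724]
ee_rot: [0.704, 0.067, 0.704, -0.067]
contact_force: [0.2, 1.0, -1.4]
width: 0.0429
clock: 28.75
position: [0.5558, 0.0556, 0.0704]
ee_rot: [0.704, 0.067, 0.704, -0.067]
contact_force: [-0.9, -0.5, -0.9]
width: 0.0431
clock: 29.0
position: [0.5556, 0.0557, 0.068]
ee_rot: [0.704, 0.067, 0.704, -0.067]
contact_force: [-0.1, 0.2, -2.3]
width: 0.0428
```

```bash
python3 -m crank '[[0.15,0,0,0,0,0,3],[0.15,0,0,0,0,0,3]]' 40
python3 -m crank '[[0.15,0,0,0,0,0,3],[0.15,0,0,0,0,0,3]]' 40
```

```text
clock: 29.25
position: [0.5555, 0.0556, 0.0664]
ee_rot: [0.704, 0.067, 0.704, -0.067]
contact_force: [-0.4, 0.3, -1.2]
width: 0.043
clock: 29.5
position: [0.5556, 0.0556, 0.0649]
ee_rot: [0.704, 0.067, 0.704, -0.067]
contact_force: [-0.1, -0.8, -0.7]
width: 0.0429
```

```bash
python3 -m crank '[[0.15,0,0,0,0,0,3],[0.15,0,0,0,0,0,3]]' 40
python3 -m crank '[[0.15,0,0,0,0,0,3],[0.15,0,0,0,0,0,3]]' 40
```

```text
clock: 29.75
position: [0.5558, 0.0556, 0.064]
ee_rot: [0.704, 0.067, 0.704, -0.067]
contact_force: [-0.9, -0.4, 2.1]
width: 0.0429
clock: 30.0
position: [0.5559, 0.0556, 0.0639]
ee_rot: [0.704, 0.067, 0.704, -0.067]
contact_force: [-4.0, -0.4, 11.8]
width: 0.0431
```

Seated on the floor. Opening to 6 cm and lifting.

```bash
python3 -m crank '[[-0.1,0,0,0,0,0,3],[-0.1,0,0,0,0,0,6],[-0.1,0,0,0,0,0,6],[-0.1,0,0,0,0,0,6],[-4,0,0,0,0,0,6]]' 40
python3 -m crank '[[-6,0,0,0,0,0,6],[-12,-6,-4,0,0,0,0],[-12,-12,-8,0,0,0,0],[-12,-12,-8,0,0,0,0]]' 40
python3 -c "
from h import *
st()"
python3 tr.py; cp $(ls -t pics/t_tray* | head -1) pics/nowt2.png;cp $(ls -t pics/s_tray* | head -1) pics/nows2.png
```

```text
clock: 30.62
position: [0.5531, 0.0557, 0.0995]
ee_rot: [0.701, 0.066, 0.707, -0.067]
contact_force: [1.0, 0.0, 0.6]
width: 0.0602
clock: 31.12
position: [0.453, -0.0485, 0.223]
ee_rot: [0.704, 0.066, 0.704, -0.067]
contact_force: [0.4, -0.8, -0.4]
width: 0.0054
t 31.125 p [ 0.453  -0.0485  0.223 ] lift [-0.0654 -0.049   0.223 ] jaw -0.189 q6 -0.07 F [ 0.4 -0.8 -0.4] w 0.0054
top [0.0164 0.0671] 0.0218 121 z 0.089
top [-0.0108  0.0218] 0.0218 118 z 0.0891
scene [-0.0129  0.0219] 0.0229 139 z 0.0889
scene [0.0134 0.0671] 0.0232 141 z 0.0892
scene [ 0.0008 -0.0554] 0.0235 148 z 0.0889
```

View pics/nows2.png

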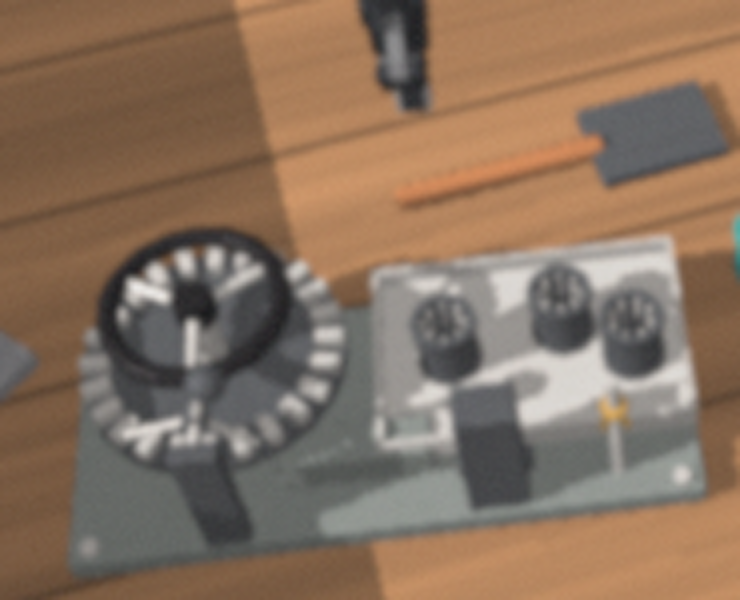

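View pics/nowt2.png

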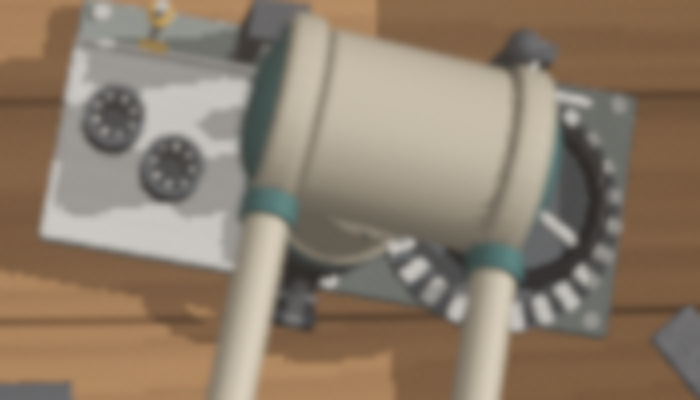

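All three moulds stand on the tray at lift (0.001,-0.055), (-0.012,0.022) and (0.015,0.067). Now throwing the pawl back.

```bash
python3 -c "
from h import *
go(L(.088,-.135,.223),YAW);go(L(.088,-.135,.168),YAW)"
```

```text
shift [ 0.03 -8.49 15.4 ] turn [-0.2  0.   0.1] | 17.6
shift [ 5.53 -8.49 15.4 ] turn [-0.2  0.   0.1] | 18.4
```

```bash
python3 -m crank '[[0,-8.5,15.4,0,0,0,0],[0,-8.5,15.4,0,0,0,0],[0,-8.5,15.4,0,0,0,0],[0,-8.5,15.4,0,0,0,0],[3,-8.5,15.4,0,0,0,0]]'
python3 -m crank '[[2.4,0,0,0,0,0,0],[2.4,0,0,0,0,0,0]]'
python3 -c "
from h import *
st()
d=grab('scene'); save(d,'s16.png',(85,130,270,280),4)"
```

```text
clock: 31.85
position: [0.5919, -0.1596, 0.193]
ee_rot: [0.705, 0.067, 0.703, -0.067]
contact_force: [0.3, 0.3, -0.9]
width: 0.0001
clock: 32.1
position: [0.5881, -0.1579, 0.1658]
ee_rot: [0.702, 0.067, 0.706, -0.066]
contact_force: [-0.6, 0.0, 0.4]
width: -0.0
t 32.1 p [ 0.5881 -0.1579  0.1658] lift [ 0.0878 -0.1311  0.1658] jaw -0.188 q6 -0.19 F [-0.6  0.   0.4] w -0.0
```

View pics/s16.png

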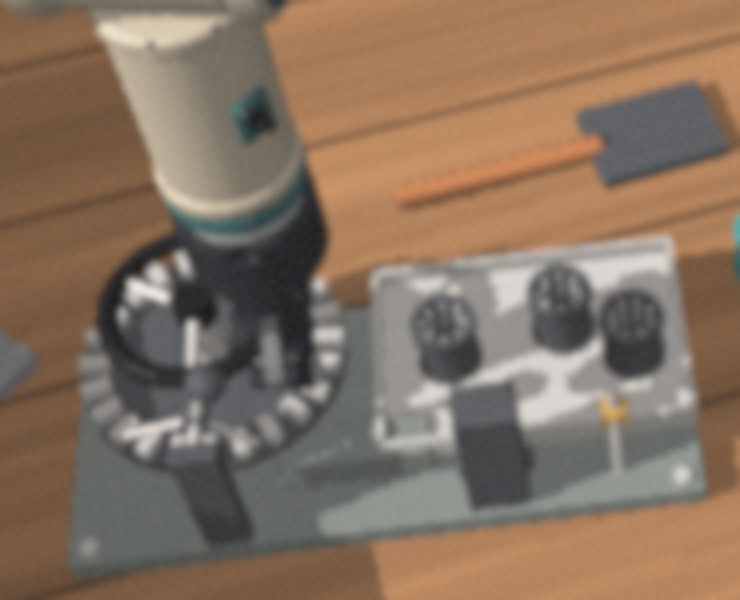

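```bash
python3 -m crank '[[0,-2,0,0,0,0,0],[0,-4,0,0,0,0,0],[0,-5.5,0,0,0,0,0],[0,-7,0,0,0,0,0],[0,-8,0,0,0,0,0]]'
python3 -m crank '[[0,0,0,0,0,0,0],[-2,3,0,0,0,0,0],[-6,6,0,0,0,0,0],[-6,6,0,0,0,0,0]]'
python3 -c "
from h import *
st()
d=grab('scene'); save(d,'s17.png',(85,130,270,280),4)
d=grab('top'); save(d,'t17.png',(310,160,440,265),5)
"
```

```text
clock: 32.78
position: [0.5759, -0.2327, 0.1682]
ee_rot: [0.704, 0.073, 0.703, -0.063]
contact_force: [5.9, 23.0, 4.2]
width: 0.0001
clock: 33.28
position: [0.5883, -0.1788, 0.2318]
ee_rot: [0.707, 0.065, 0.702, -0.066]
contact_force: [-0.5, -0.5, -0.5]
width: 0.0002
t 33.275 p [ 0.5883 -0.1788  0.2318] lift [ 0.0919 -0.1516  0.2318] jaw -0.187 q6 -0.22 F [-0.5 -0.5 -0.5] w 0.0002
```

View pics/s17.png

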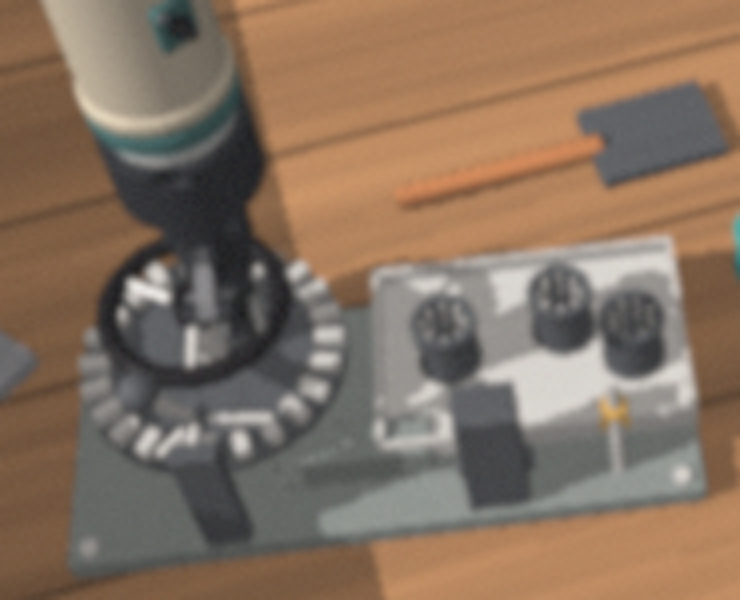

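View pics/t17.png

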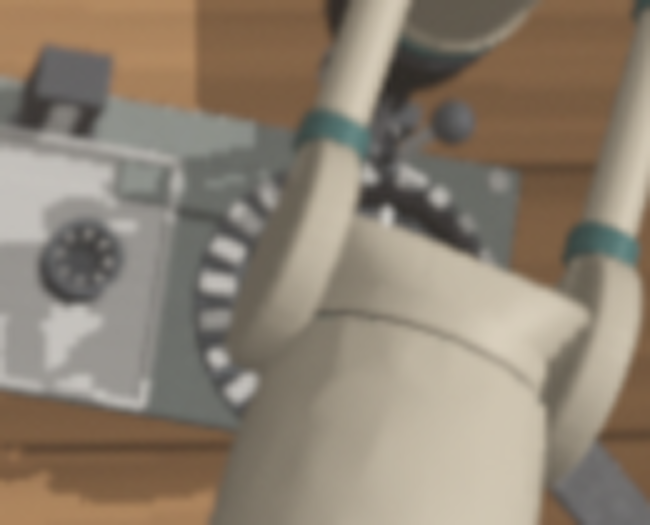

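The knob is back on the wheel side at (452,122) in the top crop, so the pawl is raising. Now measuring the marker's height.

```bash
python3 - <<'E'
from h import *
d=grab("scene"); save(d,"mk_s.png",(220,215,260,260),16)
t=grab("top"); save(t,"mk_t.png",(270,160,310,195),18)
for D,n in((d,"s"),(t,"t")):
    for z in(.057,.08,.087,.0945,.102,.125): print(n,z,proj(D,[L(.088,.05,z)]).round(2), proj(D,[L(.07,.05,z)]).round(2))
C=cloud(d);P=(C-ORG)@Rl
m=(np.hypot(P[...,0]-.088,P[...,1]-.05)<.013)&(P[...,2]>.07)
print(np.c_[np.argwhere(m)[:,::-1],(P[m]*1000).round(0)].astype(int).tolist())
C=cloud(t);P=(C-ORG)@Rl
m=(np.hypot(P[...,0]-.088,P[...,1]-.05)<.013)&(P[...,2]>.07)
print(np.c_[np.argwhere(m)[:,::-1],(P[m]*1000).round(0)].astype(int).tolist())
E
```

```text
s 0.057 [[239.39 239.51]] [[238.65 233.63]]
s 0.08 [[238.94 234.76]] [[238.19 228.84]]
s 0.087 [[238.8  233.29]] [[238.05 227.35]]
s 0.0945 [[238.65 231.69]] [[237.89 225.74]]
s 0.102 [[238.49 230.08]] [[237.73 224.11]]
s 0.125 [[238.01 225.03]] [[237.24 219.01]]
t 0.057 [[293.24 176.42]] [[292.2  182.54]]
t 0.08 [[293.74 174.59]] [[292.68 180.81]]
t 0.087 [[293.89 174.03]] [[292.83 180.28]]
t 0.0945 [[294.06 173.42]] [[293.  179.7]]
t 0.102 [[294.23 172.8 ]] [[293.16 179.11]]
t 0.125 [[294.77 170.85]] [[293.68 177.27]]
[[237, 224, 87, 48, 129], [238, 224, 87, 50, 128], [237, 225, 86, 48, 123], [238, 225, 90, 50, 128], [239, 225, 87, 52, 123], [237, 226, 90, 47, 124], [238, 226, 91, 50, 125], [239, 226, 89, 52, 122], [237, 227, 91, 47, 121], [238, 227, 90, 49, 120], [239, 227, 91, 52, 120], [237, 228, 93, 47, 119], [238, 228, 90, 49, 115], [239, 228, 90, 52, 114], [240, 228, 81, 54, 100], [236, 229, 83, 44, 100], [237, 229, 91, 47, 112], [238, 229, 92, 49, 113], [239, 229, 89, 51, 108], [240, 229, 85, 54, 101], [241, 229, 83, 57, 98], [235, 230, 84, 41, 98], [236, 230, 84, 44, 97], [
[... 1161 characters left out ...]
 87, 47, 128], [297, 171, 95, 43, 98], [292, 172, 91, 56, 94], [293, 172, 91, 54, 97], [294, 172, 87, 51, 115], [295, 172, 86, 49, 119], [296, 172, 86, 46, 121], [297, 172, 93, 43, 96], [298, 172, 93, 40, 97], [292, 173, 87, 56, 100], [293, 173, 88, 53, 98], [294, 173, 86, 51, 105], [295, 173, 86, 48, 110], [296, 173, 87, 45, 109], [297, 173, 90, 42, 99], [298, 173, 90, 40, 100], [292, 174, 85, 55, 96], [293, 174, 84, 53, 101], [294, 174, 86, 50, 98], [295, 174, 85, 47, 100], [296, 174, 86, 45, 100], [297, 174, 88, 42, 93], [293, 175, 81, 52, 101], [294, 175, 82, 50, 101], [295, 175, 83, 47, 98], [296, 175, 83, 44, 101], [297, 175, 84, 41, 99], [294, 176, 86, 48, 74], [295, 176, 82, 46, 92]]
```

View pics/mk_s.png

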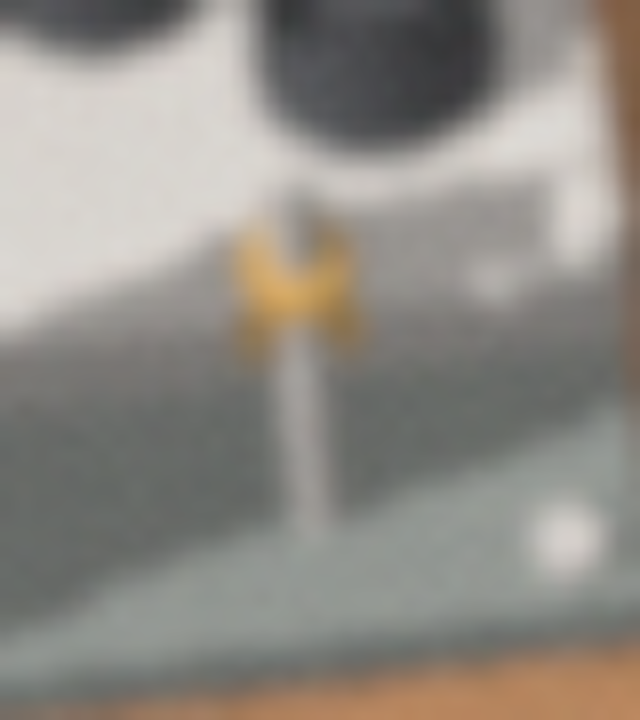

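View pics/mk_t.png

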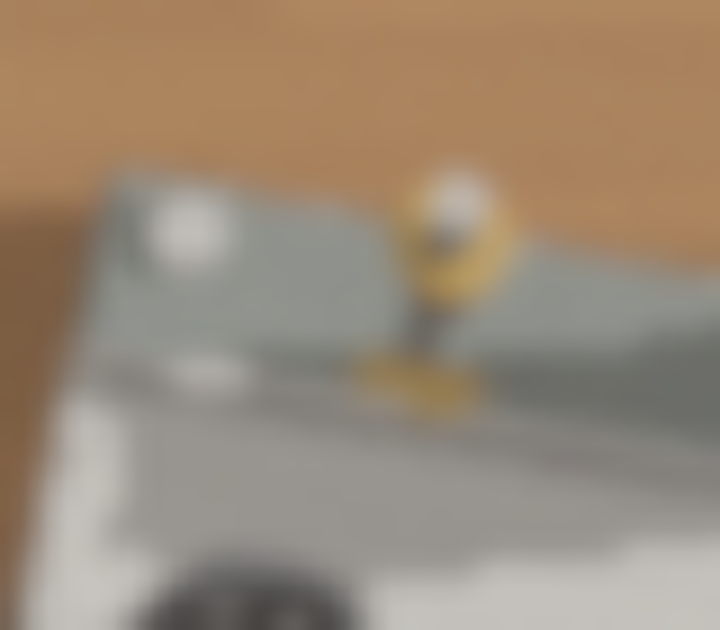

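The collar's top face reads about 100 mm in both views, so the wheel needs to reach about 4.25–4.3 rad. Moving to the first grasp at 4.75 rad, in the gap between spokes at about 3.97 and 6.1.

```bash
python3 -c "
from h import *
th=4.75; p=HUB+.055*np.array([np.cos(th),np.sin(th),0]); p[2]=.225; go(p,th-np.pi)"
```

```text
shift [  0.2  -10.54  -7.68] turn [-1.03e+02 -1.00e-01 -1.00e-01] | 13.0
```

```bash
python3 -m crank '[[0.2,-10.5,-7.7,-50,0,0,3.6],[0.2,-10.5,-7.7,-50,0,0,3.6],[0.2,-10.5,-7.7,-103,0,0,3.6],[0.2,-10.5,-7.7,-103,0,0,3.6],[0.2,-10.5,-7.7,-103,0,0,3.6]]' 30
python3 -c "
from h import *
st();th=4.75; p=HUB+.055*np.array([np.cos(th),np.sin(th),0]); p[2]=.225; go(p,th-np.pi)"
```

```text
clock: 34.1
position: [0.4895, -0.2689, 0.2246]
ee_rot: [0.659, -0.253, 0.661, 0.254]
contact_force: [0.1, -0.3, 0.1]
width: 0.0358
t 34.1 p [ 0.4895 -0.2689  0.2246] lift [ 0.0118 -0.2586  0.2246] jaw 0.734 q6 -1.36 F [ 0.1 -0.3  0.1] w 0.0358
shift [-0.04 -0.05  0.04] turn [-50.1   0.   -0.2] | 0.1
```

```bash
python3 -m crank '[[0,0,0,-50,0,0,3.6],[0,0,0,-50,0,0,3.6],[0,0,0,-50,0,0,3.6],[0,0,0,-50,0,0,3.6],[0,0,0,-50,0,0,3.6]]' 30
python3 -c "
from h import *
st();th=4.75; p=HUB+.055*np.array([np.cos(th),np.sin(th),0]); p[2]=.119; go(p,th-np.pi)
d=grab('scene'); save(d,'s18.png',(85,130,270,280),4)"
```

```text
clock: 34.72
position: [0.4898, -0.2685, 0.2246]
ee_rot: [0.491, -0.508, 0.492, 0.51]
contact_force: [-1.3, -0.3, -0.5]
width: 0.0358
t 34.725 p [ 0.4898 -0.2685  0.2246] lift [ 0.012  -0.2582  0.2246] jaw 1.605 q6 -2.23 F [-1.3 -0.3 -0.5] w 0.0358
shift [10.56 -0.05 -0.06] turn [-0.2  0.1 -0.1] | 10.6
```

View pics/s18.png

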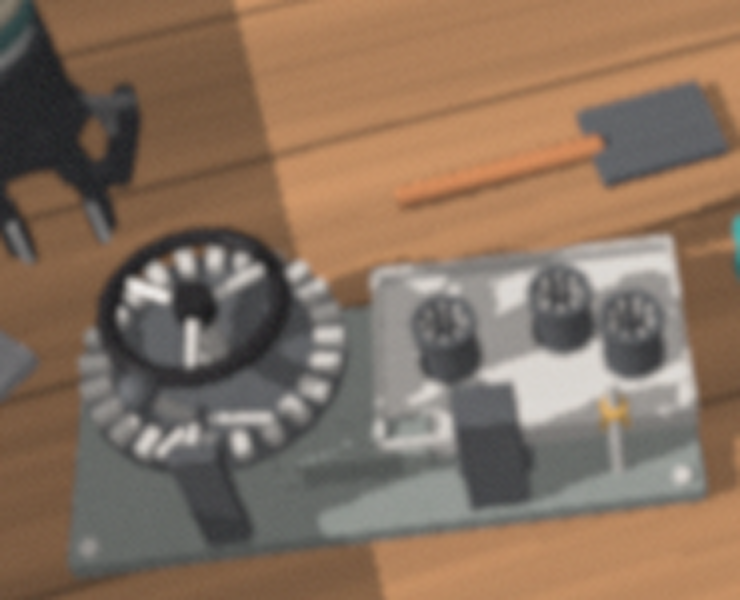

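The left-hand gap lies between the spokes at (150,290) and (190,345), and the fingers are above it. Descending and gripping.

```bash
python3 -m crank '[[4,0,-0.05,0,0,0,3.6],[7,0,-0.05,0,0,0,3.6],[9.5,0,-0.05,0,0,0,3.6],[10.6,0,-0.05,0,0,0,3.6],[10.6,0,-0.05,0,0,0,3.6]]' 30
python3 -m crank '[[0,0,0,0,0,0,0],[0,0,0,0,0,0,0],[0,0,0,0,0,0,0],[0,0,0,0,0,0,0]]' 30
python3 -c "
from h import *
st()"
```

```text
clock: 35.4
position: [0.4902, -0.2685, 0.1192]
ee_rot: [0.492, -0.507, 0.492, 0.508]
contact_force: [0.0, -0.2, 0.6]
width: 0.0363
clock: 35.9
position: [0.4915, -0.269, 0.1211]
ee_rot: [-0.492, 0.509, -0.492, -0.507]
contact_force: [-0.6, -0.5, 3.4]
width: 0.014
t 35.9 p [ 0.4915 -0.269   0.1211] lift [ 0.0138 -0.2584  0.1211] jaw 1.603 q6 -2.23 F [-0.6 -0.5  3.4] w 0.014
```

```bash
python3 -m crank '[[0,0.77,0.05,8,0,0,0],[0,1.52,0.21,16,0,0,0],[0,2.24,0.48,24,0,0,0],[0,2.92,0.84,32,0,0,0],[0,3.54,1.29,40,0,0,0]]' 30
python3 -c "
from h import *
st()"; python3 tr.py .052;  cp $(ls -t pics/s_tray* | head -1) pics/nows3.png
```

```text
clock: 36.52
position: [0.4558, -0.2584, 0.1211]
ee_rot: [0.637, -0.309, 0.637, 0.306]
contact_force: [0.6, -3.2, 3.2]
width: 0.014
t 36.525 p [ 0.4558 -0.2584  0.1211] lift [-0.0233 -0.2547  0.1211] jaw 0.9 q6 -1.55 F [ 0.6 -3.2  3.2] w 0.014
top [0.0167 0.0672] 0.0219 121 z 0.0966
top [-0.0108  0.0214] 0.0221 121 z 0.0956
top [ 0.0017 -0.0545] 0.0223 124 z 0.0951
scene [-0.0118  0.0232] 0.0229 139 z 0.0963
scene [0.0143 0.0688] 0.0234 141 z 0.0963
scene [ 0.0003 -0.0535] 0.0234 152 z 0.0962
```

View pics/nows3.png

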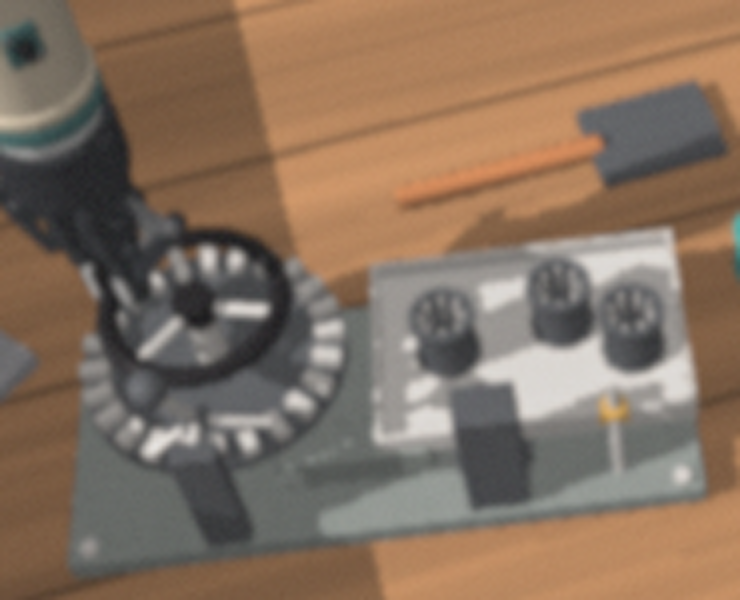

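The tray has risen 7 mm for 0.7 rad, as it should, and the moulds are standing. Continuing.

```bash
python3 -m crank '[[0,0.77,0.05,8,0,0,0],[0,1.52,0.21,16,0,0,0],[0,2.24,0.48,24,0,0,0],[0,2.92,0.84,32,0,0,0],[0,3.54,1.29,40,0,0,0]]' 30
python3 -m crank '[[0,0.77,0.05,8,0,0,0],[0,1.52,0.21,16,0,0,0],[0,2.24,0.48,24,0,0,0],[0,2.92,0.84,32,0,0,0],[0,3.54,1.29,40,0,0,0]]' 30
python3 -c "
from h import *
st()"; python3 tr.py .066
```

```text
clock: 37.25
position: [0.4352, -0.2269, 0.1211]
ee_rot: [0.703, -0.074, 0.704, 0.071]
contact_force: [-2.8, -4.4, 6.8]
width: 0.0134
clock: 37.88
position: [0.4404, -0.1891, 0.1211]
ee_rot: [0.686, 0.171, 0.686, -0.174]
contact_force: [-3.2, -6.3, 7.2]
width: 0.0134
t 37.875 p [ 0.4404 -0.1891  0.1211] lift [-0.0514 -0.1895  0.1211] jaw -0.493 q6 -0.05 F [-3.2 -6.3  7.2] w 0.0134
top [0.0166 0.067 ] 0.0223 120 z 0.1097
top [-0.0109  0.0221] 0.022 126 z 0.1094
top [ 0.0023 -0.0539] 0.0227 131 z 0.1098
scene [-0.0122  0.0225] 0.0225 147 z 0.1106
scene [0.0153 0.0674] 0.0231 148 z 0.1101
scene [ 0.0008 -0.0544] 0.0233 156 z 0.1104
```

```bash
python3 -m crank '[[0,0.77,0.05,8,0,0,0],[0,1.52,0.21,16,0,0,0],[0,2.24,0.48,24,0,0,0],[0,2.92,0.84,32,0,0,0],[0,3.54,1.29,40,0,0,0]]' 30
python3 -m crank '[[0,0,0,0,0,0,0],[0,0,0,0,0,0,3.6],[0,0,0,0,0,0,3.6],[0,0,0,0,0,0,3.6],[-3,0,0,0,0,0,3.6]]' 30
python3 -m crank '[[-4,0,0,0,0,0,3.6],[-4,0,0,0,0,0,3.6]]' 30
python3 -c "
from h import *
st()
th=2.6; p=HUB+.055*np.array([np.cos(th),np.sin(th),0]); p[2]=.19; go(p,th-np.pi)
d=grab('scene'); save(d,'s19.png',(85,130,270,280),4)"; python3 tr.py .073
```

```text
clock: 38.6
position: [0.4682, -0.1645, 0.1211]
ee_rot: [0.586, 0.395, 0.585, -0.398]
contact_force: [-4.8, -7.2, 8.9]
width: 0.0132
clock: 39.22
position: [0.4669, -0.161, 0.1482]
ee_rot: [0.583, 0.396, 0.588, -0.396]
contact_force: [-0.1, -0.1, -0.7]
width: 0.0359
clock: 39.48
position: [0.4707, -0.163, 0.1929]
ee_rot: [0.588, 0.397, 0.583, -0.396]
contact_force: [0.2, 1.2, 0.3]
width: 0.036
t 39.475 p [ 0.4707 -0.163   0.1929] lift [-0.0266 -0.1581  0.1929] jaw -1.19 q6 0.72 F [0.2 1.2 0.3] w 0.036
shift [ 0.28 -3.61  0.99] turn [-37.1   0.4  -0.2] | 3.8
top [0.0168 0.0672] 0.0225 132 z 0.1169
top [-0.0109  0.0218] 0.022 127 z 0.1172
top [ 0.0022 -0.0534] 0.0226 131 z 0.1167
scene [-0.0125  0.0227] 0.023 154 z 0.117
scene [0.0151 0.0669] 0.0239 153 z 0.1179
scene [ 0.002  -0.0546] 0.0227 153 z 0.1175
```

View pics/s19.png

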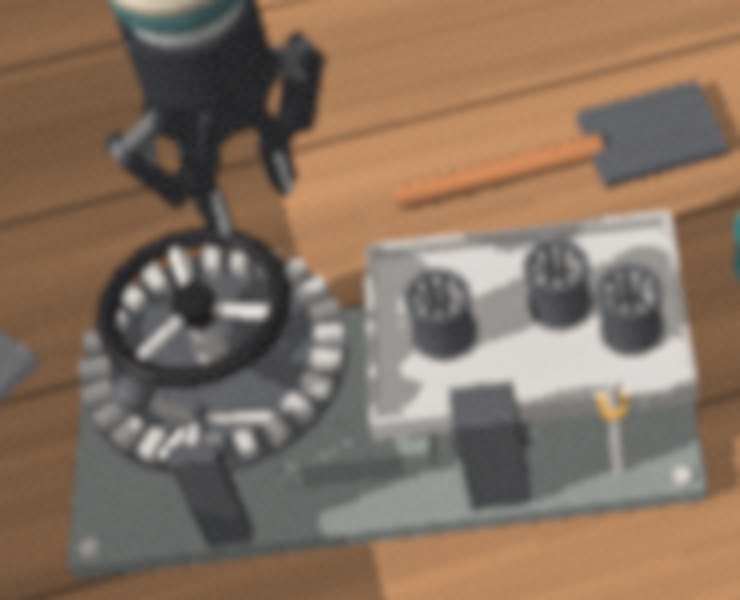

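Tray up 28 mm and the moulds are fine. Spokes now at about 1.2, -0.95 and 3.25 rad, so I'll regrasp at 2.6 rad.

```bash
python3 -m crank '[[0,-3.6,1,-37,0,0,3.6],[0,-3.6,1,-37,0,0,3.6],[0,-3.6,1,-37,0,0,3.6],[0,-3.6,1,-37,0,0,3.6],[0,-3.6,1,-37,0,0,3.6]]' 30
python3 -c "
from h import *
st()
th=2.6; p=HUB+.055*np.array([np.cos(th),np.sin(th),0]); p[2]=.120; go(p,th-np.pi)"
```

```text
clock: 40.25
position: [0.4382, -0.1844, 0.1887]
ee_rot: [0.68, 0.191, 0.682, -0.19]
contact_force: [-0.5, 0.7, -0.3]
width: 0.0362
t 40.25 p [ 0.4382 -0.1844  0.1887] lift [-0.0545 -0.1853  0.1887] jaw -0.545 q6 0.0 F [-0.5  0.7 -0.3] w 0.0362
shift [6.87 0.03 0.32] turn [-0.2 -0.2 -0. ] | 6.9
```

```bash
python3 -m crank '[[2,0,0.3,0,0,0,3.6],[4,0,0.3,0,0,0,3.6],[6,0,0.3,0,0,0,3.6],[6.8,0,0.3,0,0,0,3.6],[6.8,0,0.3,0,0,0,3.6]]' 30
python3 -m crank '[[0,0,0,0,0,0,0],[0,0,0,0,0,0,0],[0,0,0,0,0,0,0],[0,0,0,0,0,0,0]]' 30
python3 -m crank '[[0,0.77,0.05,8,0,0,0],[0,1.52,0.21,16,0,0,0],[0,2.24,0.48,24,0,0,0],[0,2.92,0.84,32,0,0,0],[0,3.54,1.29,40,0,0,0]]' 30
python3 -c "
from h import *
st()"; python3 tr.py .08
```

```text
clock: 40.88
position: [0.4412, -0.1862, 0.1215]
ee_rot: [0.68, 0.19, 0.682, -0.19]
contact_force: [0.0, -0.2, 0.5]
width: 0.0364
clock: 41.38
position: [0.4419, -0.1866, 0.1228]
ee_rot: [0.682, 0.19, 0.681, -0.19]
contact_force: [-0.2, 0.9, 4.0]
width: 0.0139
clock: 42.0
position: [0.4704, -0.1637, 0.1227]
ee_rot: [0.574, 0.412, 0.574, -0.413]
contact_force: [-3.2, -2.5, 5.7]
width: 0.0137
t 42.0 p [ 0.4704 -0.1637  0.1227] lift [-0.0267 -0.1589  0.1227] jaw -1.246 q6 0.77 F [-3.2 -2.5  5.7] w 0.0137
top [0.0165 0.0667] 0.022 125 z 0.1247
top [-0.0108  0.0219] 0.022 127 z 0.1244
top [ 0.0018 -0.0538] 0.0222 133 z 0.1237
scene [-0.0122  0.0223] 0.0239 152 z 0.1245
scene [0.014  0.0667] 0.0241 159 z 0.1244
scene [ 0.0004 -0.0555] 0.0229 159 z 0.1241
```

```bash
python3 -m crank '[[0,0.77,0.05,8,0,0,0],[0,1.52,0.21,16,0,0,0],[0,2.24,0.48,24,0,0,0],[0,2.92,0.84,32,0,0,0],[0,2.92,0.84,32,0,0,0]]' 30
python3 - <<'E'
from h import *
st()
d=grab("scene"); save(d,"mk_s2.png",(220,205,260,250),16)
t=grab("top"); save(t,"mk_t2.png",(270,155,310,190),18)
Zc=[];Zt=[]
for k in range(8):
  for n in("scene","top"):
    D=grab(n);C=cloud(D);P=(C-ORG)@Rl
    r=np.hypot(P[...,0]-.088,P[...,1]-.05)
    col=D["color"].astype(int); br=(col[...,2]-col[...,0]>45)
    m=(r<.012)&br&(P[...,2]>.09)&(P[...,2]<.108)
    m2=(P[...,0]>.062)&(P[...,0]<.078)&(abs(P[...,1]-.05)<.011)&br&(P[...,2]>.08)&(P[...,2]<.108)
    print(n,m.sum(),np.round(np.percentile(P[m][:,2],[30,50,70,90]),4),m2.sum(),np.round(np.percentile(P[m2][:,2],[30,50,70,90]),4) if m2.sum() else 0) if k<3 else 0
E
python3 tr.py .085
```

```text
clock: 42.72
position: [0.5014, -0.1625, 0.1227]
ee_rot: [-0.44, -0.554, -0.439, 0.555]
contact_force: [-1.7, -2.7, 4.6]
width: 0.0137
t 42.725 p [ 0.5014 -0.1625  0.1227] lift [ 0.0035 -0.1519  0.1227] jaw -1.801 q6 1.36 F [-1.7 -2.7  4.6] w 0.0137
scene 30 [0.0984 0.0993 0.1005 0.1014] 17 [0.0957 0.097  0.098  0.1004]
top 29 [0.0964 0.0974 0.0992 0.1028] 18 [0.0966 0.0988 0.0998 0.1019]
scene 29 [0.0977 0.0989 0.1    0.1014] 18 [0.0964 0.097  0.098  0.1003]
top 27 [0.097  0.0988 0.0994 0.1016] 17 [0.0978 0.0982 0.0986 0.1004]
scene 31 [0.0989 0.0997 0.1007 0.1023] 17 [0.0968 0.0978 0.0997 0.1007]
top 28 [0.0955 0.0972 0.0989 0.1014] 18 [0.0974 0.0981 0.0995 0.1008]
top [0.0163 0.0667] 0.0221 125 z 0.1297
top [-0.0102  0.022 ] 0.0225 129 z 0.1293
top [ 0.0011 -0.0538] 0.0224 134 z 0.1296
scene [-0.0128  0.0241] 0.0235 154 z 0.1299
scene [0.0133 0.0662] 0.0245 163 z 0.1299
scene [ 0.0001 -0.0537] 0.024 163 z 0.1297
```

View pics/mk_s2.png

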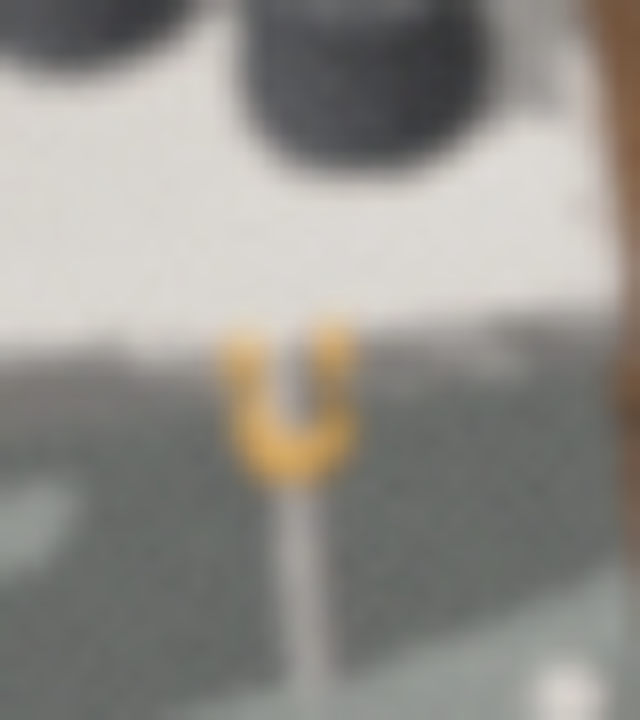

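View pics/mk_t2.png

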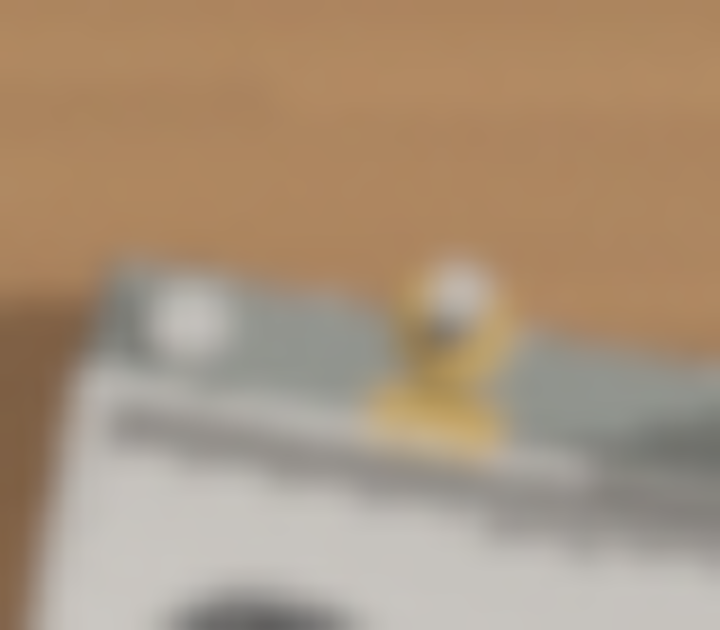

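The tab is still slightly low, at about 97.5 mm against a collar at about 100. Averaging depth over several frames to compare them directly.

```bash
python3 - <<'E'
from h import *
np.set_printoptions(linewidth=200)
for n,(a,b,c,e) in {"top":(288,168,301,183),"scene":(232,221,245,238)}.items():
    Z=[];
    for k in range(16):
        D=grab(n); Z.append(D["z_map"])
    D["z_map"]=np.mean(Z,0); P=(cloud(D)-ORG)@Rl
    print(n,"z mm  cols",a,"..",c); print((P[b:e,a:c,2]*1000).round(0).astype(int))
    print("x mm");print((P[b:e,a:c,0]*1000).round(0).astype(int))
    print("R-B");col=D["color"].astype(int); print((col[...,2]-col[...,0])[b:e,a:c])
E
```

```text
top z mm  cols 288 .. 301
[[  0   0   1  -1   0   0  86  -1   0   0   0   0   0]
 [  0   1  -1   0   0  -3  86   1 125  -2  -1  -1   0]
 [ 86  84   0  -1  -2   0  99 125 124 126  -1   1  -3]
 [ 19  19  16   0   0  99 119 125 125 100   0  -1   1]
 [ 20  19  19  20  99 180 113 121 121 100  99   0  -1]
 [ 20  19  19  20 100 100 104 190 107  99 180  20  19]
 [ 20  21  19  20  97  99  99  98  99 100  20 104  19]
 [ 19  20  20  20  19  98  99  99  99  98  19  21  19]
 [ 20  20  20  96  98  96  72  94  20  21  20  20  21]
 [ 21  19  20  99  98 180  99  97  98  98  19  20  20]
 [ 98  97  97  99  98  98  99  98  97  97  19  18  19]
 [ 93  97  98  98  98  98  98  98  98 177  97  20  20]
 [ 86  85  86  87  89  92  93  96  97  97  98  97  98]
 [ 85  85  85  86  87  84  86 166  86  89  89  92  96]
 [ 86  87 167  84  87  85  86  86  85 167  85  85  86]]
x mm
[[124 124 125 126 126 126 105 128 128 128 129 130 130]
 [121 121 122 122 123 124 103 124  94 126 126 127 127]
 [ 97  98 119 120 120 121  96  91  91  91 123 123 125]
 [110 111 112 116 117  93  89  88  88  95 120 121 121]
 [107 108 108 109  90  
[... 3362 characters left out ...]
34  26  16  17  35  57  50  23  11  10]
 [ 13  29  56  64  46  21  17  45  80  70  33  11   7]
 [ 13  34  70  80  55  23  17  45  80  69  31  12   7]
 [ 12  31  63  79  56  23  14  36  61  51  23   8   4]
 [  7  21  47  70  58  27  13  28  50  42  18   5   3]
 [  4  14  44  75  69  37  20  31  58  54  24   4   1]
 [  2  10  46  83  86  58  42  53  80  70  33   6   0]
 [  0   8  39  83 100  90  81  87  92  71  30   5  -2]
 [ -1   3  24  65 100 108 105 101  84  53  17   3  -1]
 [  0   0   9  38  71  85  85  75  53  23   6  -2  -2]
 [ -1  -1   1  13  30  39  40  35  22   6   0   0   0]
 [ -1  -1   0   3   5  12  13  12   6   1   0   0   0]
 [ -1   0   0  -1   2   4   6   6   5   0   2  -1   1]]
```

Depth is consistent: the post top reads 125 mm (correct), the collar top 99–100 and the tab 98. It needs about 1.6 mm more, roughly 9°.

```bash
python3 -m crank '[[0,0.38,0.01,4,0,0,0],[0,0.77,0.05,8,0,0,0],[0,0.86,0.07,9,0,0,0],[0,0.86,0.07,9,0,0,0]]' 30
cat > lvl.py <<'E'
from h import *
for n in("top","scene"):
    Z=[]
    for k in range(12):
        D=grab(n); Z.append(D["z_map"])
    D["z_map"]=np.median(Z,0); P=(cloud(D)-ORG)@Rl
    br=(D["color"][...,2].astype(int)-D["color"][...,0])>44
    z=P[...,2]
    ok=(z>.09)&(z<.104)&br&(abs(P[...,1]-.05)<.012)
    from scipy import ndimage
    x=P[...,0]
    print(n,"collar",np.round(np.median(z[ok&(x>.083)&(x<.094)])*1e3,1),"tab",np.round(np.median(z[ok&(x>.068)&(x<.077)])*1e3,1),(ok&(x>.083)).sum(),(ok&(x<.077)).sum())
st()
E
python3 lvl.py; python3 tr.py .087
```

```text
clock: 45.82
position: [0.5084, -0.1648, 0.1228]
ee_rot: [-0.395, -0.586, -0.395, 0.588]
contact_force: [-5.1, -2.3, 7.7]
width: 0.0138
top collar 98.6 tab 99.3 19 15
scene collar 99.7 tab 99.4 27 12
t 47.025 p [ 0.5084 -0.1648  0.1228] lift [ 0.0108 -0.1528  0.1228] jaw -1.957 q6 1.52 F [-4.4 -2.7  7.4] w 0.0133
top [0.0163 0.0671] 0.022 125 z 0.1313
top [-0.0111  0.0221] 0.0221 128 z 0.1313
top [ 0.0023 -0.054 ] 0.0222 131 z 0.1305
scene [-0.0126  0.0234] 0.0236 154 z 0.1314
scene [0.0139 0.0675] 0.0232 159 z 0.1314
scene [ 0.0002 -0.0542] 0.0231 165 z 0.1312
```

Level to within about half a millimetre. Releasing and backing away.

```bash
python3 -m crank '[[0,0,0,0,0,0,3.6],[0,0,0,0,0,0,3.6],[0,0,0,0,0,0,3.6],[-4,0,0,0,0,0,3.6],[-10,0,0,0,0,0,3.6]]' 30
python3 -c "
from h import *
go([.33,-.35,.25])"
```

```text
clock: 47.75
position: [0.5084, -0.1633, 0.2211]
ee_rot: [-0.393, -0.586, -0.396, 0.588]
contact_force: [0.9, -0.6, 0.3]
width: 0.0359
shift [-2.85 -9.48 24.02] turn [0. 0. 0.] | 26.0
```

```bash
python3 -m crank '[[-2.8,-9.5,24,0,0,0,3.6],[-2.8,-9.5,24,0,0,0,3.6],[-2.8,-9.5,24,0,0,0,3.6],[-2.8,-9.5,24,0,0,0,3.6],[-2.8,-9.5,24,0,0,0,3.6]]' 30
python3 lvl.py; python3 tr.py .087; python3 - <<'E'
from h import *
save(grab("top"),"tend.png",s=1.5); save(grab("scene"),"send.png",(85,130,270,280),4)
E
```

```text
clock: 48.38
position: [0.3287, -0.3531, 0.2504]
ee_rot: [-0.393, -0.588, -0.392, 0.588]
contact_force: [0.8, 0.7, -0.6]
width: 0.0363
top collar 99.2 tab 99.2 18 15
scene collar 99.6 tab 99.2 27 11
t 49.575 p [ 0.3308 -0.3504  0.2501] lift [-0.1287 -0.3685  0.2501] jaw -1.958 q6 1.0 F [-0.2 -0.5 -0.7] w 0.036
top [0.0166 0.067 ] 0.0221 128 z 0.1306
top [-0.0109  0.0216] 0.0222 128 z 0.131
top [ 0.0027 -0.0537] 0.0228 133 z 0.1312
scene [-0.0121  0.0228] 0.0231 154 z 0.1311
scene [0.014  0.0689] 0.0233 155 z 0.1313
scene [ 0.0008 -0.0552] 0.0238 166 z 0.1314
```

View pics/send.png

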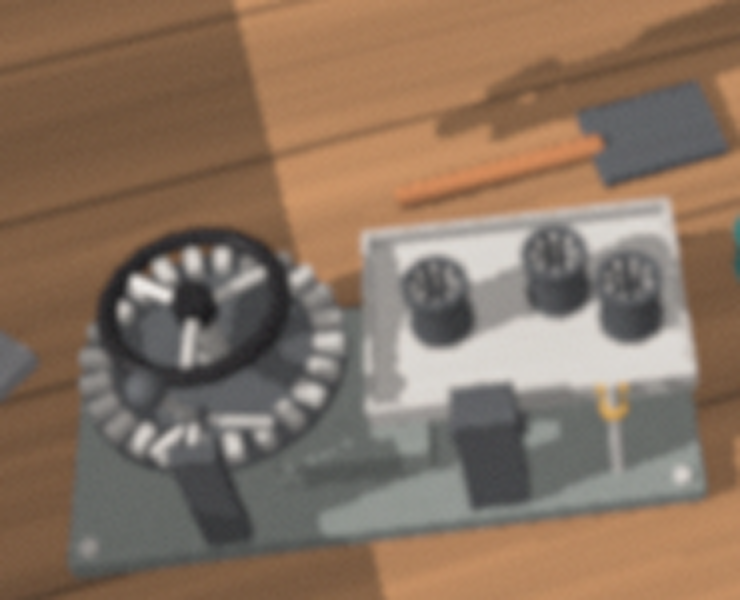

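View pics/tend.png

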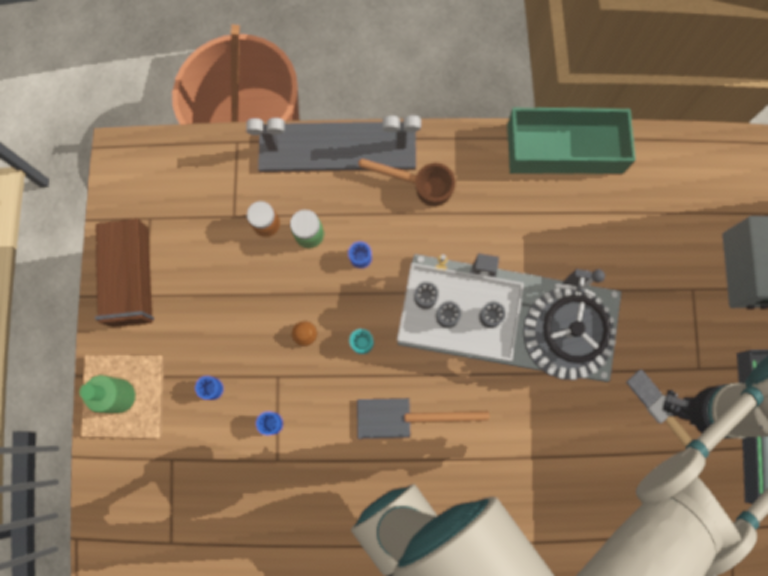

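All three moulds are upright on the raised tray at (426,295), (448,314) and (492,314). The pawl knob is on the raising side at (599,276), the bystanders have not moved, and the arm is clear. Handing in.

```bash
python3 -c "
from rig import manip
print(manip.sign_off())"
```

```text
the job is handed in; nothing more can be done
None
```

I lowered the empty tray to its stop, stood the three moulds on it, and raised it until the tab was level with the marker. The job is handed in at about 50 s of robot time; no verdict was reported. I threw the pawl to lowering and then back to raising with closed fingers. I turned the wheel by its rim, one grasp going down and two coming up.

**Last checks before handing in:**
- **Level:** tab at 99.2 mm in both cameras, collar top at 99.2 mm (top) and 99.6 mm (scene). The limit is 3 mm.
- **Moulds:** upright at about lift (0.001, -0.055), (-0.012, 0.022) and (0.015, 0.067), all inside the limits. Their tops read 131 mm, which matches a tray floor at about 87 mm.
- **Everything else:** the pawl knob is on the raising side, the other things look unmoved, and the arm is clear.

**What didn't go to plan:**
- **Knocked mould:** mould 2 was found about 4 cm from where I had put it on the tray, still upright. I believe this was the expected knock. I left it there and set mould 3 down beside it.
- **Stray move:** one move went the wrong way, but in free air with no contact.
- **Pawl push:** throwing the pawl back reached about 23 N, more than the lever itself needs, because I pushed a little past its resting position.
- **Collar reading:** while I still held the wheel, one top-camera reading put the collar 1 mm lower, at 98.6 mm. After release the readings agreed.

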